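# Sort spice jars and salt shakers into snap-clip rails

### The job

Put the seasonings in order in the two clip rails: every spice jar belongs in the rail with three clips, every salt shaker in the rail with two, and any that is clipped in the wrong rail has to change over. Push each one back into a clip until it snaps home, and leave it upright with its foot on the worktop. Do not disturb the lemon, the tea glass or the red cup.

Things in the scene. Friction and masses are not known exactly. Their poses are not given: they have to be found in the camera images.
- long_rail: long (three-place) clip rail fixed on the worktop: a low wooden board 216 mm long, 42 mm high, with 3 clips 70 mm apart on its front, each a pair of spring jaws with rollers; nothing of it is higher than 42 mm. Origin on the worktop under the middle of the line of seats; +x points from the clips' open mouths back to the board, y along the board.
- short_rail: short (two-place) clip rail fixed on the worktop: a low wooden board 146 mm long, 42 mm high, with 2 clips 70 mm apart on its front, each a pair of spring jaws with rollers; nothing of it is higher than 42 mm. Origin on the worktop under the middle of the line of seats; +x points from the clips' open mouths back to the board, y along the board.
- long_rail_clip1 (a point): seat centre of the long rail, 50 mm up; axes as the rail's. Jaws 28 to 40 mm above the worktop end in 10 mm rollers 18 mm in front of it. A jar slid along +x on the worktop parts them (5 N or so), then they snap to and hold it on a pad 22 mm behind: its axis is then here within 3 mm. Pushed at the jaws' height it stays upright; pushed much higher it tips forward. Pulled along -x it comes out.
- long_rail_clip2 (a point): seat centre of the long rail, 50 mm up; axes as the rail's. Jaws 28 to 40 mm above the worktop end in 10 mm rollers 18 mm in front of it. A jar slid along +x on the worktop parts them (5 N or so), then they snap to and hold it on a pad 22 mm behind: its axis is then here within 3 mm. Pushed at the jaws' height it stays upright; pushed much higher it tips forward. Pulled along -x it comes out.
- long_rail_clip3 (a point): seat centre of the long rail, 50 mm up; axes as the rail's. Jaws 28 to 40 mm above the worktop end in 10 mm rollers 18 mm in front of it. A jar slid along +x on the worktop parts them (5 N or so), then they snap to and hold it on a pad 22 mm behind: its axis is then here within 3 mm. Pushed at the jaws' height it stays upright; pushed much higher it tips forward. Pulled along -x it comes out.
- short_rail_clip1 (a point): seat centre of the short rail, 50 mm up; axes as the rail's. Jaws 28 to 40 mm above the worktop end in 10 mm rollers 18 mm in front of it. A jar slid along +x on the worktop parts them (5 N or so), then they snap to and hold it on a pad 22 mm behind: its axis is then here within 3 mm. Pushed at the jaws' height it stays upright; pushed much higher it tips forward. Pulled along -x it comes out.
- short_rail_clip2 (a point): seat centre of the short rail, 50 mm up; axes as the rail's. Jaws 28 to 40 mm above the worktop end in 10 mm rollers 18 mm in front of it. A jar slid along +x on the worktop parts them (5 N or so), then they snap to and hold it on a pad 22 mm behind: its axis is then here within 3 mm. Pushed at the jaws' height it stays upright; pushed much higher it tips forward. Pulled along -x it comes out.
- jar_a_mid (a point): spice jar with a screw cap as wide as the body; round, 45 mm in diameter, 105 mm tall, 0.11 kg, standing upright; the straight body runs up to 75 mm above its foot, the cap from 84 mm to the top. May be absent. This point is its centre, 52.5 mm above its foot; z is its axis. Starts loose on the worktop in front of the rails.
- jar_b_mid (a point): spice jar with a screw cap as wide as the body; round, 45 mm in diameter, 105 mm tall, 0.11 kg, standing upright; the straight body runs up to 75 mm above its foot, the cap from 84 mm to the top. May be absent. This point is its centre, 52.5 mm above its foot; z is its axis. Starts loose on the worktop in front of the rails.
- jar_c_mid (a point): spice jar with a screw cap as wide as the body; round, 45 mm in diameter, 105 mm tall, 0.11 kg, standing upright; the straight body runs up to 75 mm above its foot, the cap from 84 mm to the top. May be absent. This point is its centre, 52.5 mm above its foot; z is its axis. If present it starts clipped in the short rail, where it does not belong.
- shaker_1_mid (a point): salt shaker, a waisted clear body with a grey domed top; round, 42 mm in diameter at 30 mm above its foot, narrowing to 34 mm between 60 and 74 mm up (grip it there), 90 mm tall, 0.1 kg, standing upright. May be absent. This point is its centre, 45 mm above its foot; z is its axis. If present it starts clipped in the long rail, where it does not belong.
- shaker_2_mid (a point): salt shaker, a waisted clear body with a grey domed top; round, 42 mm in diameter at 30 mm above its foot, narrowing to 34 mm between 60 and 74 mm up (grip it there), 90 mm tall, 0.1 kg, standing upright. May be absent. This point is its centre, 45 mm above its foot; z is its axis. If present it starts clipped in the long rail, where it does not belong.
- shaker_3_mid (a point): salt shaker, a waisted clear body with a grey domed top; round, 42 mm in diameter at 30 mm above its foot, narrowing to 34 mm between 60 and 74 mm up (grip it there), 90 mm tall, 0.1 kg, standing upright. May be absent. This point is its centre, 45 mm above its foot; z is its axis. Starts loose on the worktop in front of the rails.
- lemon: a lemon, 71 x 53 x 51 mm, lying near the jars; not to be disturbed. Origin at its underside
- tea_glass: an empty waisted tea glass, 63 mm wide, 87 mm tall, near the jars; not to be disturbed. Origin at its underside
- red_cup: a tall beaker, 74 mm wide, 120 mm tall, at the back right of the worktop; not to be disturbed. Origin at its underside
There are look-alikes about, which are no part of the job. Leave any turquoise look-alike of the part that bears jar_a_mid alone.

How it is judged:
By the outcome, as a careful person would: the job done as asked, in the order asked, and still so for the second after the job is handed in, with the robot touching nothing.
Of jar_a, jar_b, jar_c only 2 to 3 are there at a start; the rules pass over those that are not, and their reading is None.
Of shaker_1, shaker_2, shaker_3 only 2 to 2 are there at a start; the rules pass over those that are not, and their reading is None.
At some moment in a run one of jar_c, shaker_1, shaker_2 may be knocked a few centimetres aside while the robot is not near it.
Once in a run the grip may slacken for a moment while it holds something.
It also fails if it takes over 210 s, if anything falls off the work surface, if the arm or the gripper's body presses on something with over 40 N, if the wrist force passes 120 N, or if a joint passes its speed limit or range.

### The arm

A 7-joint arm with a two-finger parallel gripper is mounted at the origin on a cart in front of the work surface, level with it; the furniture and walls round the work are solid. World frame = base frame: x ahead of the robot, y to its left, z up, the work surface at z = 0. Lengths are in m, angles in rad, forces in N, time in s.
With the tool pointing down it reaches from about 0.4 to 0.85 m from the base axis. Payload 4.5 kg.
Tool frame: the origin (TCP) lies at the very end of the fingers, on their centre line; the grasp point (between the pads) lies 19 mm behind it (r.pinch_z is the distance from the TCP to the grasp point, in m); z points along the fingers, y is the line along which they close (so a half turn about z gives the same grasp; the last joint's range is limited). The gripper opens to 88 mm and grips with 3 to 60 N. Pads are 18 mm wide; open, the fingers measure 123 mm over their backs; the gripper's body (75 mm by 187 mm) begins 45 mm behind the grasp point.
Start: joints at [1.239, 0.689, -0.195, 1.565, 0.157, 0.902, -0.215], TCP at [0.224, -0.584, 0.2] pointing down, gripper open.
Joint ranges: [-3.01, 3.01], [-0.46, 2.08], [-1.47, 1.51], [0.13, 2.56], [-1, 4.14], [0.04, 2.09], [-2.66, 2.66]. Speed limits (rad/s): [2.57, 2.57, 3.14, 3.14, 3.14, 3.14, 3.14].

### API

Orientations are given as a unit quaternion [x, y, z, w].
In Python, from plant import r, cams gives the robot as it stands.
- The arm moves only by the shell command python3 -m pendant 'ROWS' [FORCE]. ROWS is JSON, a list of rows, each a list of 3 entries, a list of its own where there are three numbers: the closure, from -1 (fully open) to 1 (shut), then the shift along the tool's x, y, z in mm, then the turn, a rotation vector about the tool's x, y, z in degrees. A call has 1 to 8 rows; each row shifts and turns the commanded pose from where the row before left it, along the tool's axes as they then stand; what a row does not reach is not made up. A row lasts 1/8 s, in which the tool goes at most 62.5 mm and 10.7 degrees, less where a joint would pass 70% of its speed; a pose out of reach is approached as far as the arm can. A call with a gripper value outside its range is refused whole. The fingers move at their own pace and stop on an object; FORCE is the grip in N (left out, the last holds). Time passes only in rows, so rows that do not move let the fingers close. It gives the time, the measured TCP pose, the force, the opening and the grip force at its end, in the units of the state.
- r.get_state(): the state, without advancing time (a new reading comes with each control period).
- cams.snapshot(name): name is "side" or "top"; returns a dict with "img" (480x640x3 uint8, red, green, blue), "camera_matrix" (3x3 intrinsics, pixels), "D" ([k1, k2, p1, p2, k3] as OpenCV has them; the pictures are not rectified), "camera_from_world" (4x4, takes a point from world to camera coordinates). Camera axes: x right, y up, looking along -z (the intrinsics and any distortion apply to the point x, -y, -z); pixel columns grow to the right and rows downward; lengths in m; the calibration is good to about 2 mm. A picture is of the moment at which its call begins. There is no depth.
- r.finish_job(): hands the job in; it is judged then, once.
The state is a dict: "clock": time; "q": joint angles; "qd": joint speeds; "joint_torque": joint torques, N m; "tool_pos": TCP position; "eef_rot": TCP orientation; "contact_force": force on the tool from outside, world axes, zero at the start; "moment": the same for the moment, N m; "opening": opening from 0.0 (shut) to 1.0 (fully open); "finger_force": force on a finger pad.
Only numpy, scipy, OpenCV 4.12 (cv2) and the standard library are available. Lean on these libraries where they do the work, as an engineer would, in place of code of your own. Each camera call takes 0.05 s, during which the arm holds its last target. There are 200 camera calls.

## Working session

There is one attempt and no reset: what is moved stays moved. The work goes in short steps, Python scripts to look and compute and a shell command to move; the robot and the scene stay as the last step left them, time stands still between calls to the robot, and variables do not carry over. Pictures are saved under pics/ and viewed, at most 14 in all, crops included, and the job is handed in when it is done.

```bash
mkdir -p pics; ls; python3 - <<'E'
from plant import r,cams
import cv2,numpy as np
for n in("top","side"):
    s=cams.snapshot(n); cv2.imwrite(f"pics/{n}0.png",s["img"][:,:,::-1]); print(n,s["camera_matrix"],s["D"],np.round(s["camera_from_world"],3).tolist())
st=r.get_state(); print({k:np.round(v,3).tolist() for k,v in st.items()})
E
```

```text
pics
top [[521.81178861   0.         321.70021614]
 [  0.         521.81178861 243.33508324]
 [  0.           0.           1.        ]] [-0.08190186  0.          0.          0.          0.        ] [[-0.008, -1.0, -0.017, 0.078], [0.983, -0.011, 0.182, -0.553], [-0.182, -0.015, 0.983, -0.998], [0.0, 0.0, 0.0, 1.0]]
side [[506.62694046   0.         318.65292688]
 [  0.         506.62694046 245.19523523]
 [  0.           0.           1.        ]] [0.0395344 0.        0.        0.        0.       ] [[-0.771, -0.636, -0.015, 0.472], [0.542, -0.669, 0.509, -0.271], [-0.334, 0.384, 0.861, -1.004], [0.0, 0.0, 0.0, 1.0]]
{'clock': 0.1, 'q': [1.239, 0.69, -0.195, 1.566, 0.157, 0.903, -0.215], 'qd': [0.0, -0.004, -0.001, -0.003, -0.001, 0.001, -0.001], 'joint_torque': [-0.004, -52.85, -1.272, -15.384, -0.053, 0.002, 0.0], 'tool_pos': [0.223, -0.583, 0.199], 'eef_rot': [0.983, 0.182, -0.0, -0.001], 'contact_force': [-0.059, -0.296, -1.198], 'moment': [0.026, -0.004, -0.032], 'finger_force': 0.0, 'opening': 1.006}
```

View pics/top0.png

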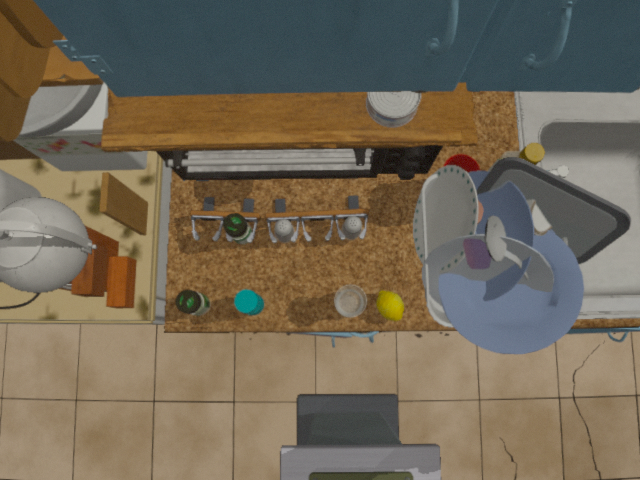

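View pics/side0.png

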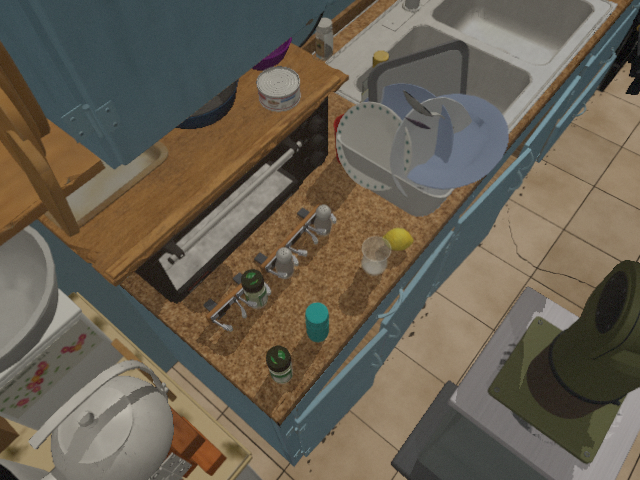

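The top view shows the short rail at left, with jar_c at (235,225) in its right clip and the left clip empty. The long rail has shakers at (284,230) and (353,226), with its middle clip empty. There is a loose jar at (190,302), the turquoise decoy at (248,302), the glass at (350,300) and the lemon at (390,305). I'll enlarge these next.

```bash
python3 - <<'E'
import cv2
a=cv2.imread("pics/top0.png")[185:325,165:415]; cv2.imwrite("pics/topc.png",cv2.resize(a,None,fx=3.2,fy=3.2,interpolation=cv2.INTER_CUBIC))
a=cv2.imread("pics/side0.png")[195:390,195:425]; cv2.imwrite("pics/sidec.png",cv2.resize(a,None,fx=3,fy=3,interpolation=cv2.INTER_CUBIC))
E
cat > h.py <<'E'
import numpy as np,cv2
from plant import r,cams
from scipy.spatial.transform import Rotation as R
def snap(n,f=None):
    s=cams.snapshot(n)
    if f: cv2.imwrite(f,s["img"][:,:,::-1])
    return s
def ray(s,uv):
    p=cv2.undistortPoints(np.array([[uv]],float),s["camera_matrix"],np.array(s["D"]))[0,0]
    T=s["camera_from_world"]; d=T[:3,:3].T@np.array([p[0],-p[1],-1]); o=-T[:3,:3].T@T[:3,3]
    return o,d
def atz(s,uv,z):
    o,d=ray(s,uv); return o+d*(z-o[2])/d[2]
def tri(s1,a,s2,b):
    o1,d1=ray(s1,a);o2,d2=ray(s2,b)
    t=np.linalg.lstsq(np.c_[d1,-d2],o2-o1,rcond=None)[0]
    p,q=o1+t[0]*d1,o2+t[1]*d2; return (p+q)/2,np.linalg.norm(p-q)
def proj(s,p):
    T=s["camera_from_world"]; c=T[:3,:3]@np.array(p)+T[:3,3]; c=c*[1,-1,-1]
    return cv2.projectPoints(c[None],np.zeros(3),np.zeros(3),s["camera_matrix"],np.array(s["D"]))[0].ravel()
def rel(target,yaw=None):
    """tool-frame shift in mm to target TCP and, if yaw (deg, tool x dir in world) given, turn about tool z"""
    st=r.get_state(); Rt=R.from_quat(st["eef_rot"]); d=Rt.inv().apply(np.array(target)-st["tool_pos"])*1000
    x=Rt.as_matrix()[:,0]; y0=np.degrees(np.arctan2(x[1],x[0]))
    return np.round(d,1), round(y0,2), np.round(Rt.as_matrix()[:,2],4)
E
```

```text
(no output)
```

View pics/topc.png

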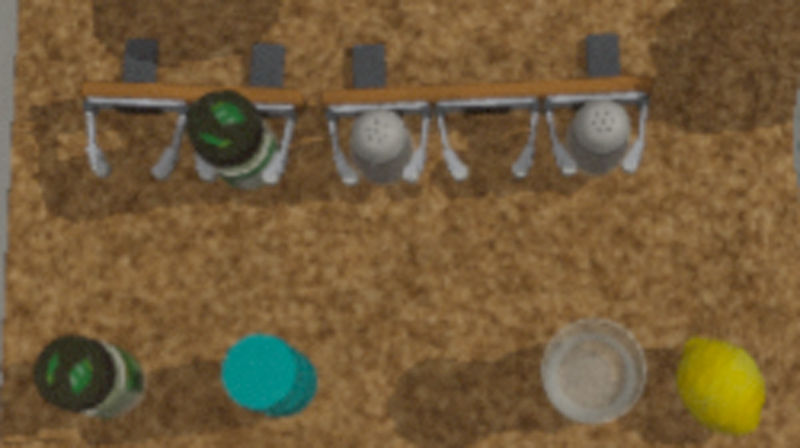

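View pics/sidec.png

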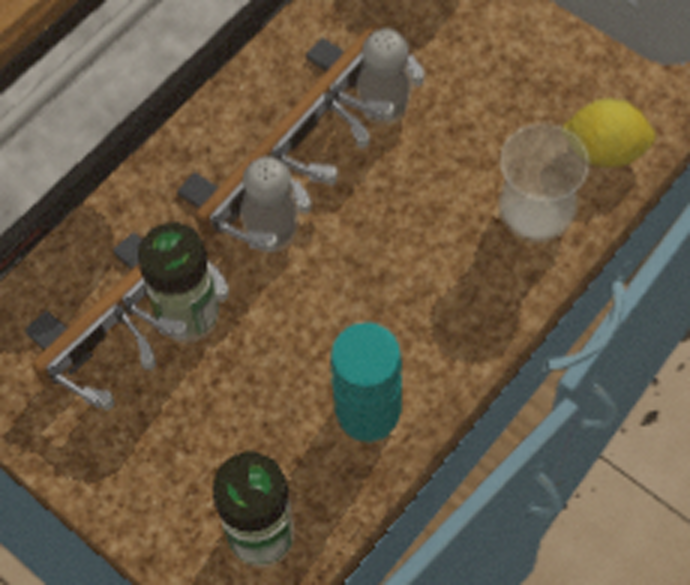

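```bash
python3 - <<'E'
from h import *
s=snap("top");d=snap("side")
T=lambda u:(u[0]/3.2+165-.34,u[1]/3.2+185-.34)
S=lambda u:(u[0]/3+195-.33,u[1]/3+195-.33)
f=lambda a:np.round(np.array(a)*1000,1)
for n,a,b in [("short",(98,170),(272,177)),("short1",(98,170),(163,172)),("shortboard",(83,90),(300,99)),("long",(350,177),(632,164)),("l1",(350,177),(412,174)),("l2",(457,172),(522,169)),("l3",(568,169),(632,164)),("longboard",(325,98),(648,83))]:
    P=[atz(s,T(u),.041) for u in (a,b)]; e=P[1]-P[0]
    print(n,f(P[0])[:2],f(P[1])[:2],"mid",f((P[0]+P[1])/2)[:2],"len",round(np.linalg.norm(e)*1000,1),"yaw",round(np.degrees(np.arctan2(e[0],-e[1])),2)*-1)
for n,a,b,z in [("jarc",(226,128),(172,248),.105),("jarloose",(76,373),(250,488),.105),("sh1",(381,135),(268,178),.085),("sh2",(600,126),(386,49),.085),("turq",(259,372),(366,354),.1),("glass",(594,371),(544,159),.087)]:
    p,g=tri(s,T(a),d,S(b)); print(n,"topz",f(atz(s,T(a),z))[:2],"side",f(atz(d,S(b),z))[:2],"tri",f(p),f(g))
print("lemon",f(atz(s,T((722,385)),.025)))
print("shelfR",*map(f,tri(s,(475,138),d,(347,75))),"shelfL",*map(f,tri(s,(105,148),d,(118,278))))
print("hook R oven",*map(f,tri(s,(437,172),d,(326,160))))
print("basket",*map(f,tri(s,(416,232),d,(340,148))))
print("counter edge",f(atz(s,(167,330),0)),f(atz(s,(167,200),0)))
E
```

```text
short [570.4 333. ] [564.6 220.4] mid [567.5 276.7] len 112.7 yaw 2.96
short1 [570.4 333. ] [568.7 290.7] mid [569.5 311.8] len 42.3 yaw 2.42
shortboard [623.4 344.8] [615.5 203.2] mid [619.5 274. ] len 141.8 yaw 3.19
long [564.1 170.5] [570.5  -9.1] mid [567.3  80.7] len 179.7 yaw -2.06
l1 [564.1 170.5] [565.6 130.9] mid [564.8 150.7] len 39.6 yaw -2.19
l2 [566.6 102.2] [568.1  60.9] mid [567.3  81.6] len 41.4 yaw -2.07
l3 [567.7  31.6] [570.5  -9.1] mid [569.1  11.2] len 40.8 yaw -3.93
longboard [616.  187.1] [623.5 -20.6] mid [619.7  83.3] len 207.8 yaw -2.06
jarc topz [582.6 238.9] side [582.7 242.2] tri [584.6 240.3  99.1] 1.4
jarloose topz [435.7 325. ] side [432.4 331.7] tri [436.7 328.9  90.3] 0.2
sh1 topz [581.6 146.9] side [577.2 154. ] tri [584.6 148.1  69. ] 1.0
sh2 topz [585.7  12.7] side [582.1  17.5] tri [587.5  12.   74.2] 1.4
turq topz [436.1 217. ] side [435.  217.6] tri [435.9 217.1  98.1] 0.8
glass topz [436.1  19.1] side [435.8  21.2] tri [436.6  19.   83.1] 0.6
lemon [431. -64.  25.]
shelfR [ 687.3 -187.9  265.1] 6.2 shelfL [676.9 430.  274.8] 4.1
hook R oven [ 737.5 -187.1  -49.1] 6.1
basket [570.6 -74.3 210.6] 64.4
counter edge [383.9 396.9   0. ] [663.  409.4   0. ]
```

The fits agree: seat spacing is 70 mm, the short rail's yaw is about −3° and the long rail's about +2°. The seats in mm are short L (587.5,311), short R (584,241), and long (583,151), (585.3,82), (587,12). Moving now: raise, turn, and cross in front of the dishes.

```bash
python3 -m pendant '[[-1,[0,0,-50],[0,0,0]],[-1,[0,0,-50],[0,0,0]],[-1,[0,0,-50],[0,0,0]],[-1,[0,0,-30],[0,0,0]],[-1,[0,0,0],[0,0,9.5]],[-1,[0,0,0],[0,0,9.5]]]' 20
python3 -m pendant '[[-1,[20,-50,0],[0,0,0]],[-1,[20,-50,0],[0,0,0]],[-1,[20,-50,0],[0,0,0]],[-1,[20,-50,0],[0,0,0]],[-1,[20,-50,0],[0,0,0]],[-1,[20,-50,0],[0,0,0]],[-1,[20,-50,0],[0,0,0]]]'
python3 - <<'E'
from h import *
print(rel((.583,.1505,.15)))
E
```

```text
clock: 0.95
tool_pos: [0.2235, -0.5836, 0.38]
eef_rot: [1.0, 0.014, 0.0, 0.0]
contact_force: [-0.8, 0.8, -0.6]
opening: 0.999
finger_force: 0.0
clock: 1.82
tool_pos: [0.3518, -0.2273, 0.3798]
eef_rot: [1.0, 0.017, 0.0, 0.0]
contact_force: [1.9, 1.0, -0.0]
opening: 1.002
finger_force: 0.0
(array([ 243.9, -369.8,  229.7]), np.float64(1.95), array([ 2.e-04, -3.e-04, -1.e+00]))
```

```bash
python3 -m pendant '[[-0.36,[35,-53,0],[0,0,0]],[-0.36,[35,-53,0],[0,0,0]],[-0.36,[35,-53,0],[0,0,0]],[-0.36,[35,-53,0],[0,0,0]],[-0.36,[35,-53,0],[0,0,0]],[-0.36,[35,-53,0],[0,0,0]],[-0.36,[34,-52,0],[0,0,0]],[-0.36,[0,0,0],[0,0,0]]]'
python3 -m pendant '[[-0.36,[0,0,50],[0,0,0]],[-0.36,[0,0,50],[0,0,0]],[-0.36,[0,0,50],[0,0,0]],[-0.36,[0,0,50],[0,0,0]],[-0.36,[0,0,30],[0,0,0]],[-0.36,[0,0,0],[0,0,0]]]'
python3 - <<'E'
from h import *
print(rel((.583,.1505,.048)))
s=snap("top","pics/t1.png");d=snap("side","pics/d1.png")
a=cv2.imread("pics/t1.png")[150:330,170:400]; b=cv2.imread("pics/d1.png")[180:360,195:395]
cv2.imwrite("pics/c1.png",np.hstack([cv2.resize(a,None,fx=1.85,fy=2),cv2.resize(b,None,fx=1.85,fy=2)]))
E
```

```text
clock: 2.82
tool_pos: [0.5796, 0.1498, 0.3782]
eef_rot: [1.0, 0.021, -0.001, -0.002]
contact_force: [-0.4, -0.8, -0.1]
opening: 0.678
finger_force: 0.0
clock: 3.58
tool_pos: [0.5776, 0.1417, 0.1478]
eef_rot: [1.0, 0.017, -0.003, 0.001]
contact_force: [0.1, -0.2, -0.1]
opening: 0.682
finger_force: 0.0
(array([ 6.3, -8.9, 99.8]), np.float64(1.9), array([-0.0051, -0.0027, -1.    ]))
```

View pics/c1.png

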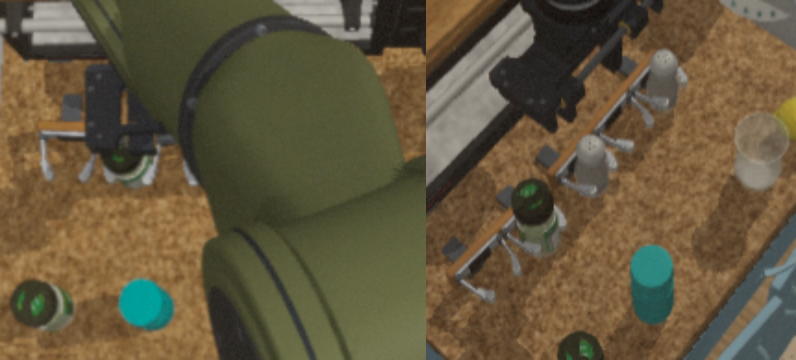

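The picture shows nothing has moved: jar_c is still clipped, and the gripper hangs above and behind the shaker. I'll correct the offset and let it settle.

```bash
python3 -m pendant '[[-0.36,[6,-9,0],[0,0,0]],[-0.36,[0,0,0],[0,0,0]],[-0.36,[0,0,0],[0,0,0]]]'
python3 - <<'E'
from h import *
print(rel((.583,.1505,.048)))
E
```

```text
clock: 4.05
tool_pos: [0.5856, 0.1534, 0.1503]
eef_rot: [1.0, 0.017, 0.001, -0.0]
contact_force: [-0.6, -0.3, -0.0]
opening: 0.68
finger_force: 0.0
(array([ -2.8,   2.8, 102.3]), np.float64(1.98), array([ 1.e-03,  2.e-04, -1.e+00]))
```

```bash
python3 -m pendant '[[-0.36,[-3,3,30],[0,0,0]],[-0.36,[0,0,30],[0,0,0]],[-0.36,[0,0,25],[0,0,0]],[-0.36,[0,0,16],[0,0,0]],[-0.36,[0,0,0],[0,0,0]],[-0.36,[0,0,0],[0,0,0]]]'
python3 -m pendant '[[0.6,[0,0,0],[0,0,0]],[0.6,[0,0,0],[0,0,0]],[0.6,[0,0,0],[0,0,0]],[0.6,[0,0,0],[0,0,0]],[0.6,[0,0,0],[0,0,0]]]' 25
```

```text
clock: 4.8
tool_pos: [0.5831, 0.1503, 0.0496]
eef_rot: [1.0, 0.017, 0.001, -0.0]
contact_force: [-0.0, 0.6, 0.1]
opening: 0.68
finger_force: 0.0
clock: 5.42
tool_pos: [0.5825, 0.1499, 0.0488]
eef_rot: [1.0, 0.017, 0.0, 0.0]
contact_force: [0.1, 0.2, 1.5]
opening: 0.202
finger_force: 0.9
```

```bash
python3 - <<'E'
from h import *
d=snap("side","pics/d2.png")
b=cv2.imread("pics/d2.png")[170:400,195:455]
cv2.imwrite("pics/c2.png",cv2.resize(b,None,fx=2.5,fy=2.5))
E
```

```text
(no output)
```

View pics/c2.png

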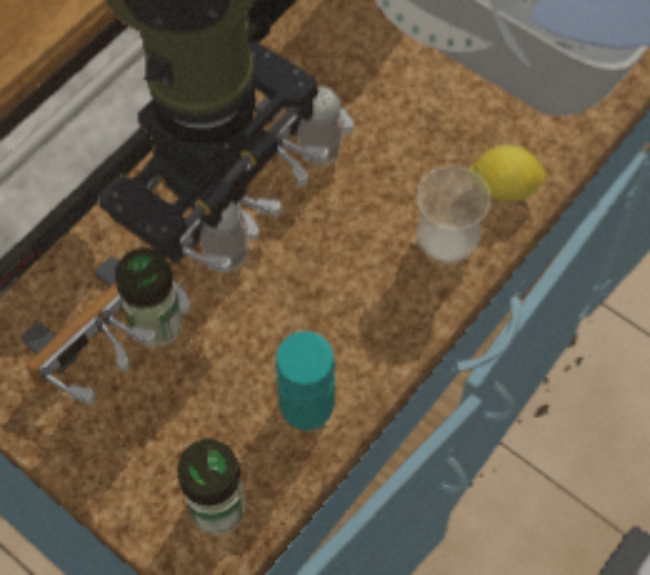

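```bash
python3 - <<'E'
from h import *
d=snap("side");st=r.get_state();p=np.array(st["tool_pos"]);print(p,st["opening"],st["finger_force"])
f=lambda q:np.round((proj(d,q)-[195,170])*2.5)
for q in [p,p+[0,0,.019],p+[0,.02,0],p+[0,-.02,0],p+[0,0,.064],p+[0,.09,.064],p+[0,-.09,.064],(.583,.15,0),(.583,.15,.09),(.583,.15,.03)]: print(np.round(q,3),f(q))
b=cv2.imread("pics/d2.png")[210:310,240:340]
cv2.imwrite("pics/c3.png",cv2.resize(b,None,fx=6,fy=6,interpolation=cv2.INTER_CUBIC))
E
```

```text
[0.58257666 0.14996446 0.04883538] 0.2004939325386202 0.878632982930867
[0.583 0.15  0.049] [224. 224.]
[0.583 0.15  0.068] [222. 213.]
[0.583 0.17  0.049] [209. 240.]
[0.583 0.13  0.049] [239. 208.]
[0.583 0.15  0.113] [218. 186.]
[0.583 0.24  0.113] [143. 262.]
[0.583 0.06  0.113] [289. 116.]
[0.583 0.15  0.   ] [228. 250.]
[0.583 0.15  0.09 ] [220. 200.]
[0.583 0.15  0.03 ] [225. 234.]
```

View pics/c3.png

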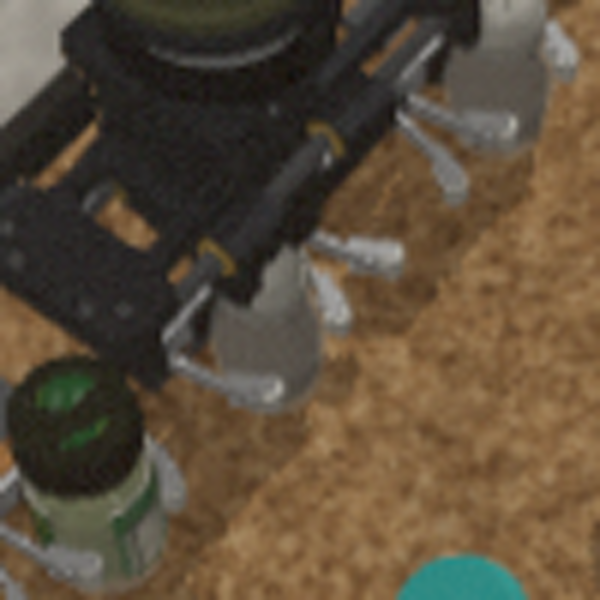

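```bash
python3 -m pendant '[[1,[0,0,0],[0,0,0]],[1,[0,0,0],[0,0,0]],[1,[0,0,0],[0,0,0]],[1,[0,0,0],[0,0,0]],[1,[0,0,0],[0,0,0]]]' 25
```

```text
clock: 6.15
tool_pos: [0.5838, 0.1504, 0.0503]
eef_rot: [1.0, 0.017, 0.002, -0.0]
contact_force: [0.5, -0.1, 9.8]
opening: 0.005
finger_force: 5.9
```

```bash
python3 -m pendant '[[-0.36,[0,0,0],[0,0,0]],[-0.36,[0,0,0],[0,0,0]],[-0.36,[0,0,0],[0,0,0]],[-0.36,[0,0,0],[0,0,0]],[-0.36,[0,0,0],[0,0,0]]]'
python3 -m pendant '[[-0.36,[0,0,-25],[0,0,0]],[-0.36,[0,0,-25],[0,0,0]],[-0.36,[0,0,-20],[0,0,0]],[-0.36,[0,0,0],[0,0,0]],[-0.36,[0,0,0],[0,0,0]]]'
python3 - <<'E'
from h import *
d=snap("side","pics/d3.png")
b=cv2.imread("pics/d3.png")[200:300,235:335]
cv2.imwrite("pics/c4.png",cv2.resize(b,None,fx=6,fy=6,interpolation=cv2.INTER_CUBIC))
p=np.array(r.get_state()["tool_pos"])
for q in [p,p+[0,.03,0],p+[0,-.03,0],(.583,.15,0),(.583,.15,.09),(.583,.15,.065)]: print(np.round(q,3),np.round((proj(d,q)-[235,200])*6))
E
```

```text
clock: 6.78
tool_pos: [0.5829, 0.1505, 0.0492]
eef_rot: [1.0, 0.017, 0.001, -0.0]
contact_force: [-0.2, -0.6, -0.6]
opening: 0.544
finger_force: 0.0
clock: 7.4
tool_pos: [0.5816, 0.1495, 0.1177]
eef_rot: [1.0, 0.017, -0.001, 0.0]
contact_force: [-0.8, -0.2, -0.2]
opening: 0.683
finger_force: 0.0
[0.581 0.15  0.118] [286. 261.]
[0.581 0.18  0.118] [227. 321.]
[0.581 0.12  0.118] [344. 203.]
[0.583 0.15  0.   ] [306. 420.]
[0.583 0.15  0.09 ] [288. 300.]
[0.583 0.15  0.065] [293. 335.]
```

View pics/c4.png

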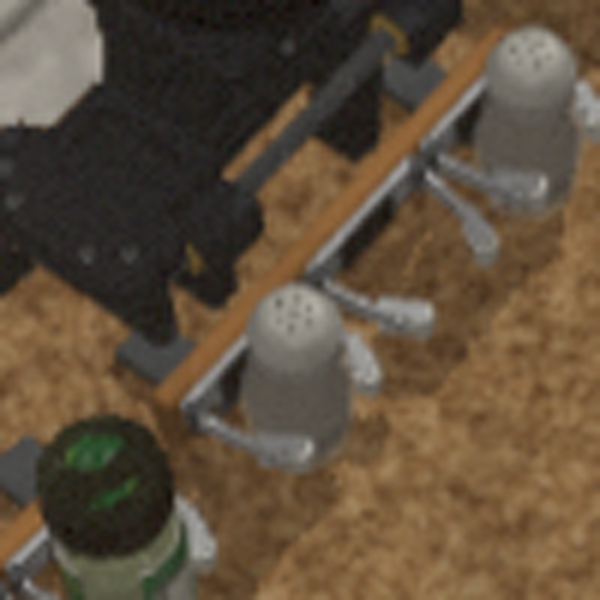

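The fingertips, at (215,300) and (362,152), look higher or farther back than the reported TCP. The fingers seem to have closed over the dome without gripping the waist. I'll check the height by touching down on bare worktop at about x=0.49, y=0.13.

```bash
python3 -m pendant '[[1,[-45,0,0],[0,0,0]],[1,[-45,0,0],[0,0,0]],[1,[0,0,40],[0,0,0]],[1,[0,0,40],[0,0,0]],[1,[0,0,14],[0,0,0]],[1,[0,0,0],[0,0,0]],[1,[0,0,0],[0,0,0]]]'
python3 -m pendant '[[1,[0,0,4],[0,0,0]],[1,[0,0,4],[0,0,0]],[1,[0,0,4],[0,0,0]],[1,[0,0,4],[0,0,0]],[1,[0,0,2],[0,0,0]],[1,[0,0,0],[0,0,0]]]'
python3 - <<'E'
from h import *
d=snap("side","pics/d4.png")
b=cv2.imread("pics/d4.png")[220:340,260:380]
cv2.imwrite("pics/c5.png",cv2.resize(b,None,fx=5,fy=5,interpolation=cv2.INTER_CUBIC))
p=np.array(r.get_state()["tool_pos"])
for q in [p,p+[0,.018,0],p+[0,-.018,0]]: print(np.round(q,3),np.round((proj(d,q)-[260,220])*5))
E
```

```text
clock: 8.32
tool_pos: [0.4932, 0.1472, 0.0255]
eef_rot: [1.0, 0.017, 0.001, -0.0]
contact_force: [1.2, 0.1, -0.4]
opening: 0.007
finger_force: 0.0
clock: 9.07
tool_pos: [0.4923, 0.1469, 0.0065]
eef_rot: [1.0, 0.017, -0.0, 0.0]
contact_force: [0.0, -0.4, -0.2]
opening: 0.006
finger_force: 0.0
[0.492 0.147 0.007] [290. 354.]
[0.492 0.165 0.007] [263. 383.]
[0.492 0.129 0.007] [316. 325.]
```

View pics/c5.png

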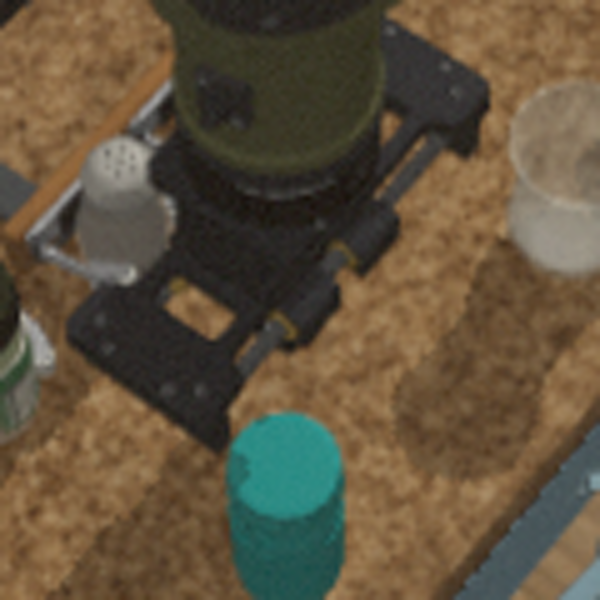

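```bash
for i in 1; do python3 -m pendant '[[1,[0,0,2],[0,0,0]],[1,[0,0,0],[0,0,0]],[1,[0,0,2],[0,0,0]],[1,[0,0,0],[0,0,0]],[1,[0,0,2],[0,0,0]],[1,[0,0,0],[0,0,0]]]'; done
python3 -m pendant '[[1,[0,0,2],[0,0,0]],[1,[0,0,0],[0,0,0]],[1,[0,0,2],[0,0,0]],[1,[0,0,0],[0,0,0]]]'
```

```text
clock: 9.88
tool_pos: [0.4924, 0.1468, 0.0006]
eef_rot: [1.0, 0.017, -0.0, 0.0]
contact_force: [0.6, -0.1, 0.5]
opening: 0.005
finger_force: 0.0
clock: 10.38
tool_pos: [0.4923, 0.1468, -0.0034]
eef_rot: [1.0, 0.017, -0.0, 0.0]
contact_force: [0.1, 0.5, 0.3]
opening: 0.005
finger_force: 0.0
```

The reported z is already below 0 with no contact, so the tips really are higher than reported. Continuing down.

```bash
python3 -m pendant '[[1,[0,0,2],[0,0,0]],[1,[0,0,0],[0,0,0]],[1,[0,0,2],[0,0,0]],[1,[0,0,0],[0,0,0]],[1,[0,0,2],[0,0,0]],[1,[0,0,0],[0,0,0]]]'
python3 -m pendant '[[1,[0,0,2],[0,0,0]],[1,[0,0,0],[0,0,0]],[1,[0,0,2],[0,0,0]],[1,[0,0,0],[0,0,0]]]'
python3 -m pendant '[[1,[0,0,2],[0,0,0]],[1,[0,0,0],[0,0,0]],[1,[0,0,2],[0,0,0]],[1,[0,0,0],[0,0,0]]]'
```

```text
clock: 11.12
tool_pos: [0.4923, 0.1468, -0.0094]
eef_rot: [1.0, 0.017, -0.0, 0.0]
contact_force: [-0.3, 0.2, 0.3]
opening: 0.006
finger_force: 0.0
clock: 11.62
tool_pos: [0.4923, 0.1468, -0.0134]
eef_rot: [1.0, 0.017, -0.0, 0.0]
contact_force: [0.4, -0.2, -1.0]
opening: 0.003
finger_force: 0.0
clock: 12.12
tool_pos: [0.4923, 0.1468, -0.0174]
eef_rot: [1.0, 0.017, -0.0, 0.0]
contact_force: [0.1, -0.1, -0.2]
opening: 0.008
finger_force: 0.0
```

```bash
python3 -m pendant '[[1,[0,0,2],[0,0,0]],[1,[0,0,0],[0,0,0]],[1,[0,0,2],[0,0,0]],[1,[0,0,0],[0,0,0]]]'
python3 -m pendant '[[1,[0,0,1],[0,0,0]],[1,[0,0,0],[0,0,0]],[1,[0,0,1],[0,0,0]],[1,[0,0,0],[0,0,0]]]'
python3 -m pendant '[[1,[0,0,1],[0,0,0]],[1,[0,0,0],[0,0,0]],[1,[0,0,1],[0,0,0]],[1,[0,0,0],[0,0,0]]]'
```

```text
clock: 12.62
tool_pos: [0.4923, 0.1468, -0.0214]
eef_rot: [1.0, 0.017, -0.0, 0.0]
contact_force: [0.8, 1.1, -0.1]
opening: 0.007
finger_force: 0.0
clock: 13.12
tool_pos: [0.4924, 0.1469, -0.0234]
eef_rot: [1.0, 0.017, -0.0, 0.0]
contact_force: [0.4, -0.0, 0.5]
opening: 0.005
finger_force: 0.0
clock: 13.62
tool_pos: [0.4924, 0.1468, -0.0254]
eef_rot: [1.0, 0.017, -0.0, 0.0]
contact_force: [0.3, 0.2, -0.2]
opening: 0.001
finger_force: 0.0
```

```bash
python3 -m pendant '[[1,[0,0,1],[0,0,0]],[1,[0,0,0],[0,0,0]],[1,[0,0,1],[0,0,0]],[1,[0,0,0],[0,0,0]]]'
python3 -m pendant '[[1,[0,0,1],[0,0,0]],[1,[0,0,0],[0,0,0]],[1,[0,0,1],[0,0,0]],[1,[0,0,0],[0,0,0]]]'
python3 -m pendant '[[1,[0,0,1],[0,0,0]],[1,[0,0,0],[0,0,0]],[1,[0,0,1],[0,0,0]],[1,[0,0,0],[0,0,0]]]'
```

```text
clock: 14.12
tool_pos: [0.4924, 0.1468, -0.0274]
eef_rot: [1.0, 0.017, -0.0, 0.0]
contact_force: [-0.3, -0.0, -1.0]
opening: 0.004
finger_force: 0.0
clock: 14.62
tool_pos: [0.4924, 0.1468, -0.0294]
eef_rot: [1.0, 0.017, -0.0, 0.0]
contact_force: [1.0, -0.5, -0.8]
opening: 0.002
finger_force: 0.0
clock: 15.12
tool_pos: [0.4928, 0.1471, -0.0312]
eef_rot: [1.0, 0.017, 0.0, -0.0]
contact_force: [0.5, 0.1, 1.0]
opening: 0.007
finger_force: 0.0
```

```bash
python3 -m pendant '[[1,[0,0,1],[0,0,0]],[1,[0,0,0],[0,0,0]],[1,[0,0,1],[0,0,0]],[1,[0,0,0],[0,0,0]]]'
python3 - <<'E'
from h import *
st=r.get_state();print(st["tool_pos"],st["contact_force"],st["q"])
d=snap("side","pics/d5.png")
a=cv2.imread("pics/d4.png")[220:330,270:360];b=cv2.imread("pics/d5.png")[220:330,270:360]
cv2.imwrite("pics/c6.png",cv2.resize(np.hstack([a,b]),None,fx=4.4,fy=4.4,interpolation=cv2.INTER_CUBIC))
E
```

```text
clock: 15.62
tool_pos: [0.4938, 0.1476, -0.0326]
eef_rot: [1.0, 0.017, 0.001, -0.001]
contact_force: [2.6, -0.7, 8.7]
opening: 0.003
finger_force: 0.0
[ 0.49382112  0.14759044 -0.03257435] [ 2.60889906 -0.69898568  8.70780201] [-0.31846612  0.95160002 -0.10124281  2.03149213  0.48211271  0.17768577
 -2.38983127]
```

View pics/c6.png

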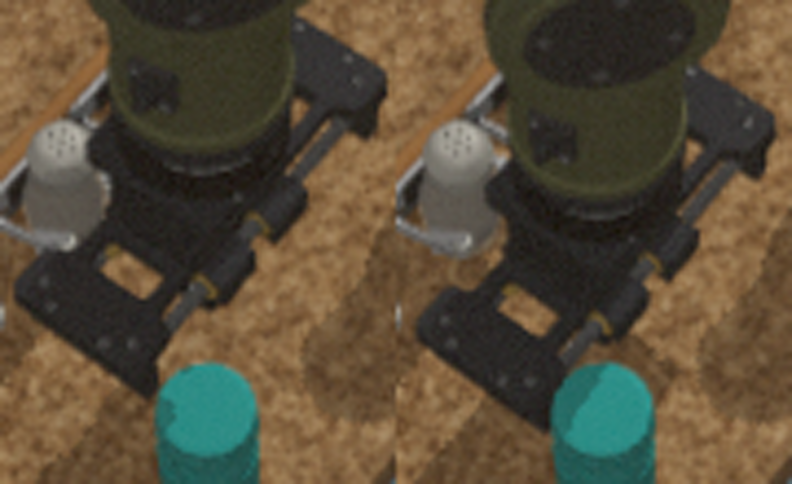

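Contact came at a reading of about −0.031, so the true tip height is the reading plus about 31 mm. I'll cross-check xy using the rollers in the side view, then grasp with a reading of 0.017.

```bash
python3 -m pendant '[[1,[0,0,-40],[0,0,0]],[1,[0,0,-50],[0,0,0]],[-0.36,[0,0,-50],[0,0,0]],[-0.36,[0,0,0],[0,0,0]],[-0.36,[0,0,0],[0,0,0]]]'
python3 - <<'E'
from h import *
d=snap("side")
S=lambda u:(u[0]/3+195-.33,u[1]/3+195-.33)
for n,a,b in [("l1",(267,240),(303,200)),("l2",(325,172),(360,137)),("l3",(380,110),(417,75)),("sL",(100,398),(147,360))]:
    P=[atz(d,S(u),.036) for u in (a,b)];print(n,np.round([*P[0][:2]*1e3,*P[1][:2]*1e3]),"mid",np.round((P[0]+P[1])/2*1e3)[:2])
print(rel((.583,.1505,.06)))
E
```

```text
clock: 16.3
tool_pos: [0.4915, 0.1461, 0.106]
eef_rot: [1.0, 0.017, -0.001, 0.001]
contact_force: [-0.1, -0.2, -0.1]
opening: 0.324
finger_force: 0.0
l1 [565. 174. 566. 133.] mid [566. 154.]
l2 [569. 105. 568.  66.] mid [569.  85.]
l3 [572.  38. 570.  -5.] mid [571.  17.]
sL [573. 336. 568. 296.] mid [570. 316.]
(array([92.1, -1.3, 45.2]), np.float64(1.97), array([-0.0028, -0.0016, -1.    ]))
```

```bash
python3 -m pendant '[[-0.36,[46,-1,0],[0,0,0]],[-0.36,[46,-2,0],[0,0,0]],[-0.36,[0,0,0],[0,0,0]],[-0.36,[0,0,0],[0,0,0]],[-0.36,[0,0,45],[0,0,0]],[-0.36,[0,0,0],[0,0,0]],[-0.36,[0,0,0],[0,0,0]]]'
python3 -m pendant '[[-0.36,[0,0,20],[0,0,0]],[-0.36,[0,0,20],[0,0,0]],[-0.36,[0,0,5],[0,0,0]],[-0.36,[0,0,0],[0,0,0]],[-0.36,[0,0,0],[0,0,0]]]'
```

```text
clock: 17.23
tool_pos: [0.5837, 0.1533, 0.0623]
eef_rot: [1.0, 0.018, -0.0, 0.0]
contact_force: [-0.1, -0.4, -0.0]
opening: 0.679
finger_force: 0.0
clock: 17.85
tool_pos: [0.585, 0.1533, 0.0179]
eef_rot: [1.0, 0.017, 0.001, -0.0]
contact_force: [-0.2, -0.1, -0.6]
opening: 0.682
finger_force: 0.0
```

```bash
python3 -m pendant '[[1,[0,0,0],[0,0,0]],[1,[0,0,0],[0,0,0]],[1,[0,0,0],[0,0,0]],[1,[0,0,0],[0,0,0]],[1,[0,0,0],[0,0,0]]]' 25
```

```text
clock: 18.48
tool_pos: [0.5844, 0.1529, 0.0168]
eef_rot: [1.0, 0.017, 0.0, 0.0]
contact_force: [0.6, -0.3, 1.3]
opening: 0.38
finger_force: 24.0
```

The opening is 33.4 mm with 24 N of grip, so the waist is held. Pulling out along −x.

```bash
python3 -m pendant '[[1,[-10,0,0],[0,0,0]],[1,[-10,0,0],[0,0,0]],[1,[-10,0,0],[0,0,0]],[1,[-15,0,0],[0,0,0]],[1,[-15,0,0],[0,0,0]],[1,[-20,0,0],[0,0,0]],[1,[0,0,0],[0,0,0]]]' 30
python3 - <<'E'
from h import *
d=snap("side","pics/d6.png");st=r.get_state();p=np.array(st["tool_pos"]);print(p,st["opening"],rel((.49,.3135,.03)))
E
```

```text
clock: 19.35
tool_pos: [0.5011, 0.1508, 0.0171]
eef_rot: [1.0, 0.018, -0.002, 0.0]
contact_force: [-1.1, 0.9, 8.2]
opening: 0.377
finger_force: 29.3
[0.50146274 0.15080968 0.01708953] 0.37769185199448563 (array([  -5.6, -163. ,  -13. ]), np.float64(2.07), array([-3.3e-03, -5.0e-04, -1.0e+00]))
```

```bash
python3 -m pendant '[[1,[0,0,-15],[0,0,0]],[1,[0,-30,0],[0,0,0]],[1,[-2,-45,0],[0,0,1.7]],[1,[0,-45,0],[0,0,1.7]],[1,[0,-40,0],[0,0,1.6]],[1,[0,0,0],[0,0,0]],[1,[0,0,0],[0,0,0]],[1,[0,0,0],[0,0,0]]]'
python3 - <<'E'
from h import *
print(rel((.4976,.3182,.0175)),r.get_state()["opening"])
E
```

```text
clock: 20.4
tool_pos: [0.5006, 0.3078, 0.0316]
eef_rot: [1.0, -0.028, -0.0, 0.001]
contact_force: [0.4, 0.2, -1.6]
opening: 0.381
finger_force: 29.1
(array([ -3.5, -10.3,  14.1]), np.float64(-3.16), array([-8.0e-04, -2.1e-03, -1.0e+00])) 0.38065868001347336
```

```bash
python3 -m pendant '[[1,[-3,-10,0],[0,0,0]],[1,[0,0,0],[0,0,0]],[1,[0,0,8],[0,0,0]],[1,[0,0,5],[0,0,0]],[1,[0,0,0],[0,0,0]],[1,[0,0,0],[0,0,0]]]'
python3 -m pendant '[[1,[15,0,0],[0,0,0]],[1,[15,0,0],[0,0,0]],[1,[10,0,0],[0,0,0]],[1,[8,0,0],[0,0,0]],[1,[0,0,0],[0,0,0]]]'
python3 - <<'E'
from h import *
print(rel((.5878,.3135,.0175)))
E
```

```text
clock: 21.15
tool_pos: [0.498, 0.3202, 0.0186]
eef_rot: [1.0, -0.027, -0.0, 0.0]
contact_force: [0.2, -0.5, 0.1]
opening: 0.38
finger_force: 29.1
clock: 21.78
tool_pos: [0.5444, 0.3159, 0.0179]
eef_rot: [1.0, -0.027, -0.002, 0.002]
contact_force: [-1.6, -2.7, -1.5]
opening: 0.379
finger_force: 29.0
(array([43.5,  0. ,  0.3]), np.float64(-3.07), array([-0.0036, -0.0033, -1.    ]))
```

```bash
python3 -m pendant '[[1,[8,0,0],[0,0,0]],[1,[8,0,0],[0,0,0]],[1,[8,0,0],[0,0,0]],[1,[8,0,0],[0,0,0]],[1,[0,0,0],[0,0,0]]]'
python3 -m pendant '[[1,[6,0,0],[0,0,0]],[1,[4,0,0],[0,0,0]],[1,[3,0,0],[0,0,0]],[1,[0,0,0],[0,0,0]],[1,[0,0,0],[0,0,0]]]'
```

```text
clock: 22.4
tool_pos: [0.5789, 0.3156, 0.0187]
eef_rot: [1.0, -0.027, 0.0, 0.0]
contact_force: [-0.8, -2.9, -2.4]
opening: 0.382
finger_force: 29.4
clock: 23.02
tool_pos: [0.5864, 0.3159, 0.0183]
eef_rot: [1.0, -0.026, -0.004, 0.001]
contact_force: [-8.7, -1.9, 2.8]
opening: 0.38
finger_force: 29.8
```

A force of −8.7 N against the pad suggests it is seated. Releasing and rising.

```bash
python3 -m pendant '[[-0.14,[0,0,0],[0,0,0]],[-0.14,[0,0,0],[0,0,0]],[-0.14,[0,0,0],[0,0,0]],[-0.14,[0,0,-20],[0,0,0]],[-0.14,[0,0,-30],[0,0,0]],[-0.14,[0,0,-30],[0,0,0]],[-0.14,[0,0,-30],[0,0,0]],[-0.14,[0,0,0],[0,0,0]]]'
python3 - <<'E'
from h import *
d=snap("side","pics/d7.png");s=snap("top","pics/t7.png")
a=cv2.imread("pics/d0.png") if 0 else cv2.imread("pics/side0.png")
b=cv2.imread("pics/d7.png"); 
cv2.imwrite("pics/c7.png",np.hstack([cv2.resize(b[200:370,195:345],None,fx=2.7,fy=2.7,interpolation=cv2.INTER_CUBIC),cv2.resize(cv2.imread("pics/t7.png")[180:330,170:310],None,fx=2.7,fy=3.06,interpolation=cv2.INTER_CUBIC)]))
print(rel((.5842,.243,.05)))
E
```

```text
clock: 24.02
tool_pos: [0.5933, 0.3169, 0.1329]
eef_rot: [1.0, -0.027, 0.003, -0.002]
contact_force: [0.3, -0.4, -0.6]
opening: 0.571
finger_force: 0.0
(array([-3.1, 72.7, 79.3]), np.float64(-3.04), array([ 9.e-04,  3.e-04, -1.e+00]))
```

View pics/c7.png

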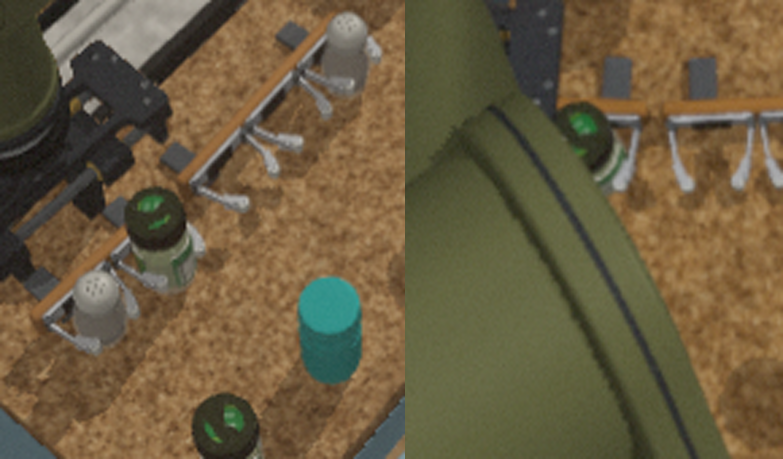

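The shaker sits upright in the short rail's left clip, and jar_c is undisturbed in the right one. Next I take jar_c.

```bash
python3 -m pendant '[[-0.26,[-3,37,0],[0,0,0]],[-0.26,[0,36,0],[0,0,0]],[-0.26,[0,0,0],[0,0,0]],[-0.26,[0,0,40],[0,0,0]],[-0.26,[0,0,20],[0,0,0]],[-0.26,[0,0,0],[0,0,0]],[-0.26,[0,0,0],[0,0,0]]]'
python3 - <<'E'
from h import *
print(rel((.5842,.243,.017)))
E
```

```text
clock: 25.0
tool_pos: [0.5843, 0.2437, 0.0691]
eef_rot: [1.0, -0.026, 0.0, -0.0]
contact_force: [1.1, 0.9, -0.2]
opening: 0.626
finger_force: 0.0
(array([-0.1,  0.8, 52.1]), np.float64(-3.0), array([ 6.e-04,  1.e-03, -1.e+00]))
```

```bash
python3 -m pendant '[[-0.26,[0,0,15],[0,0,0]],[-0.26,[0,0,15],[0,0,0]],[-0.26,[0,0,15],[0,0,0]],[-0.26,[0,0,7],[0,0,0]],[-0.26,[0,0,0],[0,0,0]],[-0.26,[0,0,0],[0,0,0]]]'
python3 -m pendant '[[1,[0,0,0],[0,0,0]],[1,[0,0,0],[0,0,0]],[1,[0,0,0],[0,0,0]],[1,[0,0,0],[0,0,0]]]' 30
```

```text
clock: 25.75
tool_pos: [0.5844, 0.2428, 0.017]
eef_rot: [1.0, -0.027, 0.0, -0.0]
contact_force: [-0.1, 0.2, -0.3]
opening: 0.633
finger_force: 0.0
clock: 26.25
tool_pos: [0.5844, 0.242, 0.0172]
eef_rot: [1.0, -0.027, 0.0, 0.0]
contact_force: [0.2, -2.4, 6.2]
opening: 0.501
finger_force: 29.9
```

```bash
python3 -m pendant '[[1,[-10,0,0],[0,0,0]],[1,[-10,0,0],[0,0,0]],[1,[-10,0,0],[0,0,0]],[1,[-15,0,0],[0,0,0]],[1,[-15,0,0],[0,0,0]],[1,[-20,0,0],[0,0,0]],[1,[0,0,-8],[0,0,0]],[1,[0,0,-7],[0,0,0]]]'
python3 -m pendant '[[1,[0,30,0],[0,0,0]],[1,[0,35,0],[0,0,-2.5]],[1,[0,30,0],[0,0,-2.5]],[1,[0,0,0],[0,0,0]],[1,[0,0,0],[0,0,0]],[1,[0,0,0],[0,0,0]]]'
python3 - <<'E'
from h import *
print(rel((.4986,.150,.0175)))
E
```

```text
clock: 27.25
tool_pos: [0.5035, 0.2471, 0.0319]
eef_rot: [1.0, -0.026, -0.001, 0.0]
contact_force: [1.0, 0.8, -0.7]
opening: 0.503
finger_force: 30.0
clock: 28.0
tool_pos: [0.5007, 0.1538, 0.0318]
eef_rot: [1.0, 0.018, 0.0, -0.001]
contact_force: [0.0, -0.8, -0.9]
opening: 0.501
finger_force: 30.0
(array([-2.2,  3.7, 14.3]), np.float64(2.05), array([ 6.0e-04,  1.4e-03, -1.0e+00]))
```

```bash
python3 -m pendant '[[1,[0,4,0],[0,0,0]],[1,[0,0,8],[0,0,0]],[1,[0,0,5],[0,0,0]],[1,[0,0,0],[0,0,0]],[1,[15,0,0],[0,0,0]],[1,[15,0,0],[0,0,0]],[1,[12,0,0],[0,0,0]],[1,[0,0,0],[0,0,0]]]'
python3 -m pendant '[[1,[8,0,0],[0,0,0]],[1,[8,0,0],[0,0,0]],[1,[8,0,0],[0,0,0]],[1,[8,0,0],[0,0,0]],[1,[0,0,0],[0,0,0]],[1,[0,0,0],[0,0,0]]]'
```

```text
clock: 29.0
tool_pos: [0.5434, 0.1494, 0.0187]
eef_rot: [1.0, 0.017, 0.0, -0.0]
contact_force: [-0.5, -0.7, -1.2]
opening: 0.501
finger_force: 30.0
clock: 29.75
tool_pos: [0.5761, 0.1508, 0.0189]
eef_rot: [1.0, 0.017, 0.001, -0.0]
contact_force: [4.1, 0.9, -4.2]
opening: 0.501
finger_force: 30.0
```

```bash
python3 -m pendant '[[1,[5,0,0],[0,0,0]],[1,[4,0,0],[0,0,0]],[1,[3,0,0],[0,0,0]],[1,[0,0,0],[0,0,0]],[1,[0,0,0],[0,0,0]]]'
python3 - <<'E'
from h import *
print(r.get_state()["contact_force"])
E
```

```text
clock: 30.38
tool_pos: [0.5823, 0.1508, 0.0184]
eef_rot: [1.0, 0.018, -0.004, 0.001]
contact_force: [-6.4, 1.0, 4.0]
opening: 0.501
finger_force: 30.0
[-6.40657311  0.97480365  3.98809048]
```

```bash
python3 -m pendant '[[-0.3,[0,0,0],[0,0,0]],[-0.3,[0,0,0],[0,0,0]],[-0.3,[0,0,0],[0,0,0]],[-0.3,[0,0,-20],[0,0,0]],[-0.3,[0,0,-40],[0,0,0]],[-0.3,[0,0,-50],[0,0,0]],[-0.3,[0,0,-20],[0,0,0]],[-0.3,[0,0,0],[0,0,0]]]'
python3 - <<'E'
from h import *
d=snap("side","pics/d8.png")
b=cv2.imread("pics/d8.png")
cv2.imwrite("pics/c8.png",np.hstack([cv2.resize(b[80:330,195:455],None,fx=1.55,fy=2,interpolation=cv2.INTER_CUBIC)[:500],cv2.resize(cv2.imread("pics/top0.png")[140:340,390:590],None,fx=1.95,fy=2.5,interpolation=cv2.INTER_CUBIC)]))
p=np.array(r.get_state()["tool_pos"]);print(p,rel((.588,.0135,.017)))
E
```

```text
clock: 31.38
tool_pos: [0.5881, 0.1514, 0.1516]
eef_rot: [1.0, 0.017, 0.003, -0.001]
contact_force: [-0.5, 0.7, -0.0]
opening: 0.65
finger_force: 0.0
[0.58700364 0.15084465 0.14988149] (array([ -3.9, 137.3, 132.8]), np.float64(1.95), array([ 2.e-03,  3.e-04, -1.e+00]))
```

View pics/c8.png

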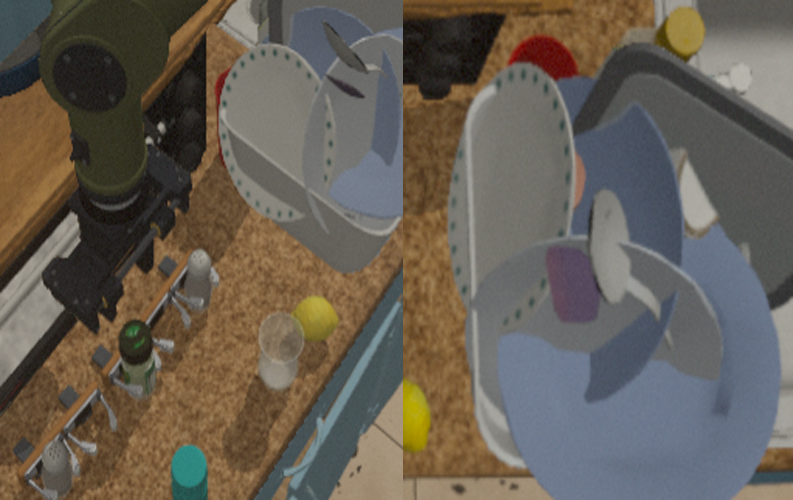

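jar_c is clipped in the long rail's left clip, and shaker_2 is still in the right clip. I'll check how far the leaning plate and bin reach before bringing the gripper there.

```bash
python3 - <<'E'
from h import *
s=snap("top");d=snap("side")
t=lambda u:(390+(u[0]-403)/1.95,140+u[1]/2.5); q=lambda u:(195+u[0]/1.55,80+u[1]/2)
f=lambda a:np.round(np.array(a)*1000)
for n,a,b in [("plate left",(452,180),(238,185)),("plate left2",(462,255),(262,208)),("plate low",(468,292),(290,220)),("plate top",(525,66),(262,45)),("bin front corner bottom",(508,465),(350,272)),("bin rim corner",(490,430),(395,235))]:
    p,g=tri(s,t(a),d,q(b));print(n,f(p),f(g))
for z in(.0,.1,.15,.2):print(z,f(atz(s,t((450,200)),z)))
E
```

```text
plate left [ 613. -115.   66.] 0.0
plate left2 [ 562. -121.   55.] 17.0
plate low [ 524. -129.   58.] 2.0
plate top [ 629. -153.  255.] 31.0
bin front corner bottom [ 407. -162.   16.] 43.0
bin rim corner [ 391. -135.  147.] 40.0
0.0 [ 612. -123.    0.]
0.1 [ 589. -106.  100.]
0.15 [578. -98. 150.]
0.2 [566. -90. 200.]
```

```bash
python3 -m pendant '[[-0.3,[-2,35,0],[0,0,0]],[-0.3,[-1,40,0],[0,0,0]],[-0.3,[0,0,35],[0,0,0]],[-0.3,[0,0,30],[0,0,0]],[-0.3,[0,30,0],[0,0,0]],[-0.3,[0,32,0],[0,0,0]],[-0.3,[0,0,0],[0,0,0]],[-0.3,[0,0,0],[0,0,0]]]'
python3 - <<'E'
from h import *
print(rel((.588,.0135,.0175)))
E
```

```text
clock: 32.52
tool_pos: [0.5877, 0.0149, 0.083]
eef_rot: [1.0, 0.017, -0.001, -0.0]
contact_force: [-0.0, -0.2, -0.6]
opening: 0.65
finger_force: 0.0
(array([ 0.4,  1.5, 65.5]), np.float64(2.0), array([-0.0013,  0.001 , -1.    ]))
```

```bash
python3 -m pendant '[[-0.3,[0,1,20],[0,0,0]],[-0.3,[0,0,20],[0,0,0]],[-0.3,[0,0,16],[0,0,0]],[-0.3,[0,0,10],[0,0,0]],[-0.3,[0,0,0],[0,0,0]],[-0.3,[0,0,0],[0,0,0]]]'
python3 -m pendant '[[1,[0,0,0],[0,0,0]],[1,[0,0,0],[0,0,0]],[1,[0,0,0],[0,0,0]],[1,[0,0,0],[0,0,0]],[1,[0,0,0],[0,0,0]]]' 30
```

```text
clock: 33.28
tool_pos: [0.5888, 0.0131, 0.0182]
eef_rot: [1.0, 0.017, 0.001, -0.0]
contact_force: [-0.3, -0.3, 0.1]
opening: 0.65
finger_force: 0.0
clock: 33.9
tool_pos: [0.5887, 0.0126, 0.018]
eef_rot: [1.0, 0.017, 0.0, 0.0]
contact_force: [-0.5, -0.9, 2.5]
opening: 0.371
finger_force: 29.3
```

```bash
python3 -m pendant '[[1,[-10,0,0],[0,0,0]],[1,[-10,0,0],[0,0,0]],[1,[-10,0,0],[0,0,0]],[1,[-15,0,0],[0,0,0]],[1,[-15,0,0],[0,0,0]],[1,[-12,0,-5],[0,0,0]],[1,[0,0,-8],[0,0,0]],[1,[0,0,-7],[0,0,0]]]'
python3 -m pendant '[[1,[-6,-35,0],[0,0,0]],[1,[0,-45,0],[0,0,0]],[1,[0,-45,0],[0,0,0]],[1,[0,-45,0],[0,0,0]],[1,[0,-35,0],[0,0,2.5]],[1,[0,-28,0],[0,0,2.5]],[1,[0,0,0],[0,0,0]],[1,[0,0,0],[0,0,0]]]'
python3 - <<'E'
from h import *
print(rel((.4986,.247,.0175)))
E
```

```text
clock: 34.9
tool_pos: [0.5159, 0.0105, 0.038]
eef_rot: [1.0, 0.017, -0.0, 0.0]
contact_force: [-0.3, -0.5, -0.3]
opening: 0.368
finger_force: 29.9
clock: 35.9
tool_pos: [0.5036, 0.2413, 0.0377]
eef_rot: [1.0, -0.027, -0.0, 0.001]
contact_force: [-0.5, 0.2, -0.9]
opening: 0.37
finger_force: 29.9
(array([-5.3, -5.5, 20.1]), np.float64(-3.08), array([-6.0e-04, -1.8e-03, -1.0e+00]))
```

```bash
python3 -m pendant '[[1,[-4,-4,0],[0,0,0]],[1,[0,0,10],[0,0,0]],[1,[0,0,9],[0,0,0]],[1,[0,0,0],[0,0,0]],[1,[15,0,0],[0,0,0]],[1,[15,0,0],[0,0,0]],[1,[12,0,0],[0,0,0]],[1,[0,0,0],[0,0,0]]]'
python3 -m pendant '[[1,[8,0,0],[0,0,0]],[1,[8,0,0],[0,0,0]],[1,[8,0,0],[0,0,0]],[1,[8,0,0],[0,0,0]],[1,[0,0,0],[0,0,0]],[1,[0,0,0],[0,0,0]]]'
```

```text
clock: 36.9
tool_pos: [0.5428, 0.2447, 0.0185]
eef_rot: [1.0, -0.027, 0.001, -0.0]
contact_force: [0.4, -0.0, 3.7]
opening: 0.37
finger_force: 30.1
clock: 37.65
tool_pos: [0.5756, 0.2428, 0.0186]
eef_rot: [1.0, -0.027, 0.002, -0.0]
contact_force: [3.3, -1.3, -2.6]
opening: 0.372
finger_force: 30.1
```

```bash
python3 -m pendant '[[1,[5,0,0],[0,0,0]],[1,[4,0,0],[0,0,0]],[1,[3,0,0],[0,0,0]],[1,[0,0,0],[0,0,0]],[1,[0,0,0],[0,0,0]]]'
```

```text
clock: 38.28
tool_pos: [0.5835, 0.2428, 0.0184]
eef_rot: [1.0, -0.026, -0.002, 0.0]
contact_force: [-5.0, -2.0, 1.6]
opening: 0.372
finger_force: 30.1
```

```bash
python3 -m pendant '[[-0.05,[0,0,0],[0,0,0]],[-0.05,[0,0,0],[0,0,0]],[-0.05,[0,0,0],[0,0,0]],[-0.05,[0,0,-20],[0,0,0]],[-0.05,[0,0,-40],[0,0,0]],[-0.05,[0,0,-40],[0,0,0]],[-0.05,[0,0,0],[0,0,0]]]'
python3 -m pendant '[[-0.3,[-40,-25,0],[0,0,0]],[-0.3,[-40,-20,0],[0,0,0]],[-0.3,[-40,-20,0],[0,0,0]],[-0.3,[-30,-15,0],[0,0,0]],[-0.3,[0,0,0],[0,0,0]],[-0.3,[0,0,0],[0,0,0]]]'
python3 - <<'E'
from h import *
d=snap("side","pics/d9.png");s=snap("top","pics/t9.png")
cv2.imwrite("pics/c9.png",np.hstack([cv2.resize(cv2.imread("pics/d9.png")[200:400,195:365],(460,540),interpolation=cv2.INTER_CUBIC),cv2.resize(cv2.imread("pics/t9.png")[190:330,165:265],(340,476),interpolation=cv2.INTER_CUBIC)[:,:] if 0 else cv2.resize(cv2.imread("pics/t9.png")[170:330,165:265],(338,540),interpolation=cv2.INTER_CUBIC)]))
print(rel((.434,.328,.017)))
E
```

```text
clock: 39.15
tool_pos: [0.5886, 0.2443, 0.1236]
eef_rot: [1.0, -0.027, 0.004, -0.002]
contact_force: [0.5, 0.2, 0.5]
opening: 0.522
finger_force: 0.0
clock: 39.9
tool_pos: [0.4412, 0.3298, 0.1187]
eef_rot: [1.0, -0.027, 0.0, 0.0]
contact_force: [-1.2, 0.1, -0.5]
opening: 0.653
finger_force: 0.0
(array([ -7.7,   1.7, 101.6]), np.float64(-3.19), array([ 1.e-03, -7.e-04, -1.e+00]))
```

View pics/c9.png

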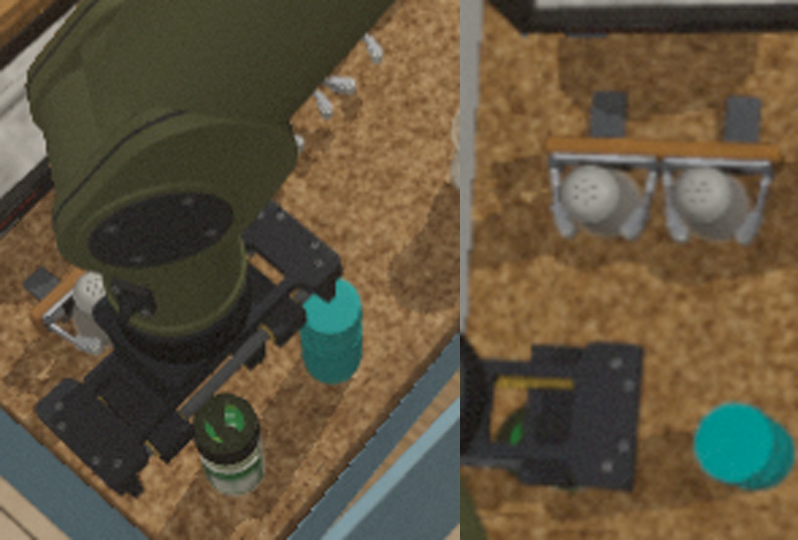

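Both shakers are seated in the short rail, and the jar is visible beneath the gripper. I'll descend on the loose jar at about (0.436, 0.329).

```bash
python3 -m pendant '[[-0.7,[-5,1,0],[0,0,0]],[-0.7,[0,0,0],[0,0,0]],[-0.7,[0,0,30],[0,0,0]],[-0.7,[0,0,20],[0,0,0]],[-0.7,[0,0,20],[0,0,0]],[-0.7,[0,0,20],[0,0,0]],[-0.7,[0,0,11],[0,0,0]],[-0.7,[0,0,0],[0,0,0]]]'
python3 -m pendant '[[1,[0,0,0],[0,0,0]],[1,[0,0,0],[0,0,0]],[1,[0,0,0],[0,0,0]],[1,[0,0,0],[0,0,0]],[1,[0,0,0],[0,0,0]]]' 30
```

```text
clock: 41.0
tool_pos: [0.4348, 0.3295, 0.0172]
eef_rot: [1.0, -0.027, -0.0, 0.0]
contact_force: [0.1, -1.5, 0.6]
opening: 0.852
finger_force: 0.0
clock: 41.62
tool_pos: [0.4353, 0.3299, 0.018]
eef_rot: [1.0, -0.027, 0.0, -0.0]
contact_force: [-0.3, -0.4, 3.8]
opening: 0.504
finger_force: 29.9
```

```bash
python3 -m pendant '[[1,[0,0,-10],[0,0,0]],[1,[0,0,-12],[0,0,0]],[1,[35,0,0],[0,0,0]],[1,[36,0,0],[0,0,0]],[1,[0,30,0],[0,0,0]],[1,[2,40,0],[0,0,-2.5]],[1,[0,40,0],[0,0,-2.5]],[1,[0,40,0],[0,0,0]]]'
python3 -m pendant '[[1,[0,0,0],[0,0,0]],[1,[0,0,0],[0,0,0]]]'
python3 - <<'E'
from h import *
print(rel((.505,.0097,.04)))
E
```

```text
clock: 42.62
tool_pos: [0.5054, 0.1749, 0.0405]
eef_rot: [1.0, 0.017, 0.0, -0.0]
contact_force: [0.8, -0.5, -1.7]
opening: 0.501
finger_force: 29.9
clock: 42.88
tool_pos: [0.5057, 0.1772, 0.0403]
eef_rot: [1.0, 0.017, 0.001, -0.001]
contact_force: [-0.4, 0.0, -0.7]
opening: 0.5
finger_force: 29.9
(array([ -6.5, 167.4,   0. ]), np.float64(1.98), array([ 0.0011,  0.0015, -1.    ]))
```

```bash
python3 -m pendant '[[1,[-2,40,0],[0,0,0]],[1,[-2,45,0],[0,0,0]],[1,[-2,45,0],[0,0,0]],[1,[0,37,0],[0,0,0]],[1,[0,0,0],[0,0,0]],[1,[0,0,0],[0,0,0]]]'
python3 - <<'E'
from h import *
print(rel((.505,.0097,.018)),r.get_state()["opening"])
E
```

```text
clock: 43.62
tool_pos: [0.5058, 0.0113, 0.04]
eef_rot: [1.0, 0.018, 0.001, -0.001]
contact_force: [-0.1, 0.4, -1.5]
opening: 0.507
finger_force: 29.9
(array([-0.9,  1.6, 22. ]), np.float64(2.1), array([ 0.0015,  0.0019, -1.    ])) 0.5067737492626562
```

```bash
python3 -m pendant '[[1,[0,1,10],[0,0,0]],[1,[0,0,8],[0,0,0]],[1,[0,0,3],[0,0,0]],[1,[0,0,0],[0,0,0]],[1,[14,0,0],[0,0,0]],[1,[14,0,0],[0,0,0]],[1,[12,0,0],[0,0,0]],[1,[0,0,0],[0,0,0]]]'
python3 -m pendant '[[1,[8,0,0],[0,0,0]],[1,[8,0,0],[0,0,0]],[1,[8,0,0],[0,0,0]],[1,[8,0,0],[0,0,0]],[1,[0,0,0],[0,0,0]],[1,[0,0,0],[0,0,0]]]'
```

```text
clock: 44.62
tool_pos: [0.5459, 0.0095, 0.0187]
eef_rot: [1.0, 0.017, 0.001, -0.0]
contact_force: [0.1, -0.0, -1.4]
opening: 0.504
finger_force: 29.9
clock: 45.38
tool_pos: [0.5731, 0.0095, 0.0192]
eef_rot: [1.0, 0.017, -0.004, 0.001]
contact_force: [-7.3, -0.1, 11.9]
opening: 0.503
finger_force: 30.0
```

```bash
python3 -m pendant '[[1,[5,0,0],[0,0,0]],[1,[4,0,0],[0,0,0]],[1,[4,0,0],[0,0,0]],[1,[0,0,0],[0,0,0]],[1,[0,0,0],[0,0,0]]]'
```

```text
clock: 46.0
tool_pos: [0.5891, 0.0108, 0.0187]
eef_rot: [1.0, 0.017, -0.001, 0.0]
contact_force: [-2.5, -0.2, 4.1]
opening: 0.501
finger_force: 29.9
```

```bash
python3 -m pendant '[[1,[2,0,0],[0,0,0]],[1,[2,0,0],[0,0,0]],[1,[0,0,0],[0,0,0]],[1,[0,0,0],[0,0,0]]]'
```

```text
clock: 46.5
tool_pos: [0.5957, 0.0115, 0.0191]
eef_rot: [1.0, 0.017, 0.002, -0.0]
contact_force: [1.4, 1.2, 3.0]
opening: 0.5
finger_force: 30.0
```

```bash
python3 -m pendant '[[1,[2,0,0],[0,0,0]],[1,[2,0,0],[0,0,0]],[1,[0,0,0],[0,0,0]],[1,[0,0,0],[0,0,0]]]'
python3 - <<'E'
from h import *
d=snap("side","pics/d10.png");b=cv2.imread("pics/d10.png")
cv2.imwrite("pics/c10.png",cv2.resize(b[180:300,250:370],(600,600),interpolation=cv2.INTER_CUBIC))
E
```

```text
clock: 47.0
tool_pos: [0.5975, 0.0113, 0.0188]
eef_rot: [1.0, 0.017, -0.0, 0.0]
contact_force: [-2.6, 0.6, 5.5]
opening: 0.499
finger_force: 30.0
```

```bash
python3 -m pendant '[[1,[2,0,0],[0,0,0]],[1,[1,0,0],[0,0,0]],[1,[0,0,0],[0,0,0]],[1,[0,0,0],[0,0,0]]]'
```

```text
clock: 47.55
tool_pos: [0.6009, 0.0112, 0.0188]
eef_rot: [1.0, 0.017, -0.0, 0.0]
contact_force: [-1.2, 1.3, 4.8]
opening: 0.504
finger_force: 30.0
```

```bash
python3 -m pendant '[[-0.4,[0,0,0],[0,0,0]],[-0.4,[0,0,0],[0,0,0]],[-0.4,[0,0,0],[0,0,0]],[-0.4,[0,0,0],[0,0,0]],[-0.4,[0,0,-20],[0,0,0]],[-0.4,[0,0,-30],[0,0,0]],[-0.4,[0,0,-30],[0,0,0]],[-0.4,[0,0,0],[0,0,0]]]'
python3 -m pendant '[[-0.4,[-20,-50,-30],[0,0,0]],[-0.4,[-20,-50,-30],[0,0,0]],[-0.4,[0,-50,-30],[0,0,0]],[-0.4,[0,-50,-30],[0,0,0]],[-0.4,[0,-40,0],[0,0,0]],[-0.4,[0,-30,0],[0,0,0]],[-0.4,[0,0,0],[0,0,0]]]'
python3 - <<'E'
from h import *
d=snap("side","pics/d11.png");s=snap("top","pics/t11.png")
cv2.imwrite("pics/c11.png",np.hstack([cv2.resize(cv2.imread("pics/d11.png")[180:320,250:400],(428,400),interpolation=cv2.INTER_CUBIC),cv2.resize(cv2.imread("pics/t11.png")[195:305,250:352],(371,400),interpolation=cv2.INTER_CUBIC) if 0 else cv2.resize(cv2.imread("pics/t11.png")[190:320,260:380],(369,400),interpolation=cv2.INTER_CUBIC)]))
print(r.get_state()["tool_pos"])
E
```

```text
clock: 48.55
tool_pos: [0.6028, 0.0115, 0.1009]
eef_rot: [1.0, 0.017, 0.002, -0.0]
contact_force: [1.0, -0.4, -1.0]
opening: 0.702
finger_force: 0.0
clock: 49.42
tool_pos: [0.5502, 0.2827, 0.2176]
eef_rot: [1.0, 0.02, -0.001, -0.001]
contact_force: [-0.5, -0.7, 0.4]
opening: 0.697
finger_force: 0.0
[0.55154684 0.27814774 0.21757417]
```

View pics/c11.png

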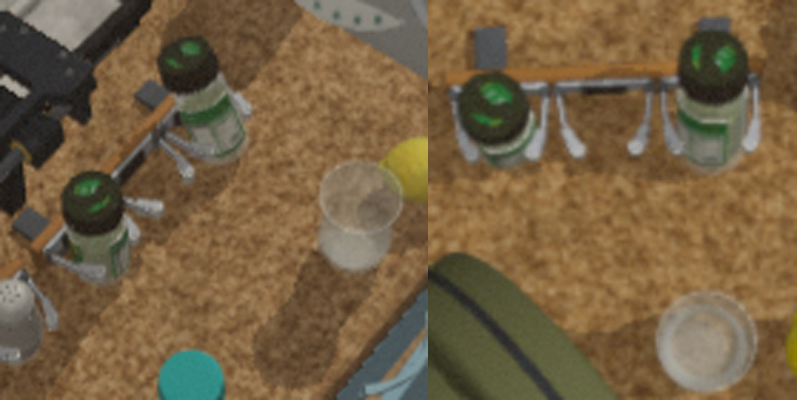

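The new jar in clip 3 is leaning back over the board. Its cap is near side px (316,202) and top px (353,213), and its foot is still in front of the jaws, so it did not snap in. jar_c is fine. I'll work out the lean.

```bash
python3 - <<'E'
from h import *
s=snap("top");d=snap("side")
S=lambda u:(250+u[0]*150/428,180+u[1]*140/400); T=lambda u:(260+(u[0]-428)*120/369,190+u[1]*130/400)
f=lambda a:np.round(np.array(a)*1000,1)
for n,a,b in [("capC",(496,103),(93,198)),("capA",(713,62),(187,60)),("footC",(500,150),(103,262)),("footA",(712,150),(225,140))]:
    print(n,*map(f,tri(s,T(a),d,S(b))))
for n,b in [("footC front",(108,280)),("footA front",(230,160))]: print(n,f(atz(d,S(b),0)))
for n,b in [("footC front",(503,165)),("footA front",(713,169))]: print(n,f(atz(s,T(b),0)))
print(rel((.55,.0105,.10)))
E
```

```text
capC [586.4 149.3  89. ] 2.3
capA [611.1  11.   90.9] 2.3
footC [574.8 155.2   8. ] 4.3
footA [571.3   9.9  11.9] 1.6
footC front [566.6 162.6   0. ]
footA front [561.4  16.8   0. ]
footC front [563.9 152.9   0. ]
footA front [559.6   8.6   0. ]
(array([-10.4, 266.3, 118.6]), np.float64(1.81), array([-7.0e-04, -2.3e-03, -1.0e+00]))
```

```bash
python3 -m pendant '[[-0.4,[12,50,0],[0,0,0]],[-0.4,[12,50,0],[0,0,0]],[-0.4,[12,50,0],[0,0,0]],[-0.4,[12,47,0],[0,0,0]],[-0.4,[0,0,50],[0,0,0]],[-0.4,[0,0,50],[0,0,0]],[-0.4,[0,0,10],[0,0,0]],[-0.4,[0,0,0],[0,0,0]]]'
python3 -m pendant '[[-0.4,[0,0,0],[0,0,0]],[-0.4,[0,0,0],[0,0,0]]]'
python3 - <<'E'
from h import *
print(rel((.606,.012,.043)))
E
```

```text
clock: 50.62
tool_pos: [0.6067, 0.0839, 0.1092]
eef_rot: [1.0, 0.017, 0.0, 0.0]
contact_force: [-0.2, -0.7, 0.4]
opening: 0.699
finger_force: 0.0
clock: 50.88
tool_pos: [0.6076, 0.0849, 0.1105]
eef_rot: [1.0, 0.017, 0.002, -0.0]
contact_force: [-0.3, 0.5, 1.1]
opening: 0.703
finger_force: 0.0
(array([-4.4, 72.8, 67.4]), np.float64(1.96), array([ 3.2e-03,  6.0e-04, -1.0e+00]))
```

```bash
python3 -m pendant '[[-0.4,[-1,35,0],[0,0,0]],[-0.4,[0,37,0],[0,0,0]],[-0.4,[0,0,0],[0,0,0]],[-0.4,[0,0,20],[0,0,0]],[-0.4,[0,0,20],[0,0,0]],[-0.4,[0,0,20],[0,0,0]],[-0.4,[0,0,6],[0,0,0]],[-0.4,[0,0,0],[0,0,0]]]'
python3 -m pendant '[[1,[0,0,0],[0,0,0]],[1,[0,0,0],[0,0,0]],[1,[0,0,0],[0,0,0]],[1,[0,0,0],[0,0,0]],[1,[0,0,0],[0,0,0]]]' 12
```

```text
clock: 51.88
tool_pos: [0.6082, 0.0134, 0.0431]
eef_rot: [1.0, 0.018, 0.0, -0.0]
contact_force: [-0.3, 0.5, 0.3]
opening: 0.701
finger_force: 0.0
clock: 52.5
tool_pos: [0.6087, 0.0128, 0.0434]
eef_rot: [1.0, 0.017, 0.001, -0.0]
contact_force: [0.4, -0.6, 5.6]
opening: 0.506
finger_force: 12.0
```

```bash
python3 -m pendant '[[1,[-4,0,0],[0,0,0]],[1,[-4,0,0],[0,0,0]],[1,[-4,0,0],[0,0,0]],[1,[-4,0,0],[0,0,0]],[1,[-4,0,0],[0,0,0]],[1,[0,0,0],[0,0,0]],[1,[0,0,0],[0,0,0]]]' 12
python3 - <<'E'
from h import *
st=r.get_state();print(st["contact_force"],st["moment"])
d=snap("side","pics/d12.png");d0=cv2.imread("pics/d11.png")
# green label / foot position: dark-vs-bg check by matching foot patch
a=cv2.cvtColor(d0,cv2.COLOR_BGR2GRAY);b=cv2.cvtColor(cv2.imread("pics/d12.png"),cv2.COLOR_BGR2GRAY)
t=a[218:240,318:340];m=cv2.matchTemplate(b[205:250,300:355],t,cv2.TM_CCOEFF_NORMED);_,v,_,l=cv2.minMaxLoc(m);print("foot patch from (318,218) to",(l[0]+300,l[1]+205),v)
E
```

```text
clock: 53.38
tool_pos: [0.5898, 0.0119, 0.0439]
eef_rot: [1.0, 0.017, 0.002, -0.0]
contact_force: [0.4, -0.6, 7.8]
opening: 0.499
finger_force: 12.0
[ 0.4080872  -0.62963506  7.84784812] [-0.01020703 -0.19687458 -0.04030409]
foot patch from (318,218) to (321, 222) 0.6852179169654846
```

```bash
python3 -m pendant '[[-0.4,[0,0,0],[0,0,0]],[-0.4,[0,0,0],[0,0,0]],[-0.4,[0,0,0],[0,0,0]],[-0.4,[0,0,-30],[0,0,0]],[-0.4,[0,0,-30],[0,0,0]],[-0.4,[-10,-50,-20],[0,0,0]],[-0.4,[-10,-50,-30],[0,0,0]],[-0.4,[-10,-50,-30],[0,0,0]]]'
python3 -m pendant '[[-0.4,[-10,-50,0],[0,0,0]],[-0.4,[0,-50,0],[0,0,0]],[-0.4,[0,-20,0],[0,0,0]],[-0.4,[0,0,0],[0,0,0]]]'
cat > cap.py <<'E'
from h import *
s=snap("top","pics/tc.png");d=snap("side","pics/dc.png")
def cap(i,x0,y0,x1,y1):
    w=i[y0:y1,x0:x1].astype(int);L=w.sum(2);m=((L<200)&(w[:,:,1]>=w[:,:,0]-2)).astype(np.uint8)
    m|=((w[:,:,1]>w[:,:,0]+25)&(w[:,:,1]>w[:,:,2]+25)&(L<330)).astype(np.uint8)
    m=cv2.morphologyEx(m,cv2.MORPH_OPEN,np.ones((3,3)))
    n,_,st,c=cv2.connectedComponentsWithStats(m);k=1+np.argmax(st[1:,4]);return c[k]+[x0,y0],st[k]
rs=[]
for n,t,q in [("C",(262,205,300,250),(262,232,298,285)),("A",(335,190,375,255),(300,180,350,245))]:
    a,sa=cap(s["img"],*t);b,sb=cap(d["img"],*q);p,g=tri(s,a,d,b);rs.append(p)
    print(n,np.round(a,1),sa[2:],np.round(b,1),sb[2:],np.round(p*1e3,1),round(g*1e3,1))
print("A-C",np.round((rs[1]-rs[0])*1e3,1),"want about",[5,-140,0])
E
python3 cap.py
```

```text
clock: 54.42
tool_pos: [0.552, 0.162, 0.1834]
eef_rot: [1.0, 0.017, -0.0, 0.0]
contact_force: [0.4, 0.7, 0.9]
opening: 0.699
finger_force: 0.0
clock: 54.92
tool_pos: [0.5382, 0.281, 0.1823]
eef_rot: [1.0, 0.018, -0.0, 0.0]
contact_force: [-0.1, -0.5, 0.5]
opening: 0.7
finger_force: 0.0
C [279.6 223.9] [ 21  20 270] [281.5 248.9] [ 16  17 152] [584.1 153.4  98.5] 1.2
A [353.3 218.1] [ 18  18 201] [321.4 202.7] [ 15  12 104] [593.7  10.7  99.3] 1.2
A-C [   9.7 -142.7    0.8] want about [5, -140, 0]
```

```bash
python3 - <<'E'
import cv2,numpy as np
from h import *
d=cams.snapshot("side");s=cams.snapshot("top")
def prof(S,cam,p,n):
    # saturation-like R-B along projected vertical line & lateral average
    im=cv2.GaussianBlur(S["img"],(3,3),0).astype(int)
    out=[]
    for x in range(-50,-6,3):   # worktop points in front of seat at z=0
        u=proj(S,(p[0]+x/1000,p[1],0)); v=im[int(round(u[1])),int(round(u[0]))]; out.append((x,v[0]-v[2],v.sum()//3))
    print(n,cam,out)
for n,p in [("C",(.5835,.152)),("A",(.5885,.0125))]:
    prof(d,"side",p,n);prof(s,"top",p,n)
E
```

```text
C side [(-50, np.int64(68), np.int64(104)), (-47, np.int64(67), np.int64(96)), (-44, np.int64(65), np.int64(91)), (-41, np.int64(65), np.int64(90)), (-38, np.int64(69), np.int64(100)), (-35, np.int64(70), np.int64(105)), (-32, np.int64(68), np.int64(106)), (-29, np.int64(60), np.int64(97)), (-26, np.int64(55), np.int64(92)), (-23, np.int64(42), np.int64(91)), (-20, np.int64(24), np.int64(84)), (-17, np.int64(16), np.int64(82)), (-14, np.int64(10), np.int64(75)), (-11, np.int64(13), np.int64(73)), (-8, np.int64(17), np.int64(78))]
C top [(-50, np.int64(79), np.int64(118)), (-47, np.int64(79), np.int64(102)), (-44, np.int64(77), np.int64(97)), (-41, np.int64(75), np.int64(92)), (-38, np.int64(76), np.int64(94)), (-35, np.int64(79), np.int64(102)), (-32, np.int64(82), np.int64(114)), (-29, np.int64(78), np.int64(115)), (-26, np.int64(73), np.int64(110)), (-23, np.int64(58), np.int64(96)), (-20, np.int64(40), np.int64(91)), (-17, np.int64(14), np.int64(94)), (-14, np.int64(9), np.int64(85)), (-11, np.int64(7), np.int64(83)), (-8, np.int64(15), np.int64(116))]
A side [(-50, np.int64(68), 
[... 343 characters left out ...]
t64(15), np.int64(103)), (-17, np.int64(14), np.int64(101)), (-14, np.int64(15), np.int64(105)), (-11, np.int64(15), np.int64(110)), (-8, np.int64(15), np.int64(114))]
A top [(-50, np.int64(77), np.int64(100)), (-47, np.int64(76), np.int64(90)), (-44, np.int64(77), np.int64(96)), (-41, np.int64(79), np.int64(102)), (-38, np.int64(72), np.int64(96)), (-35, np.int64(57), np.int64(95)), (-32, np.int64(22), np.int64(89)), (-29, np.int64(15), np.int64(91)), (-26, np.int64(14), np.int64(98)), (-23, np.int64(14), np.int64(105)), (-20, np.int64(12), np.int64(97)), (-17, np.int64(10), np.int64(64)), (-14, np.int64(9), np.int64(71)), (-11, np.int64(11), np.int64(95)), (-8, np.int64(22), np.int64(99))]
```

By the foot-edge profile, jar A's foot is about 12 mm short of the seat, and the jar still leans about 10°. I'll grip it again, pull it out, let it stand, then centre a firmer grip and reinsert.

```bash
python3 - <<'E'
from h import *
print(rel((.587,.08,.11)))
E
python3 -m pendant '[[-0.4,[12,50,0],[0,0,0]],[-0.4,[12,50,0],[0,0,0]],[-0.4,[12,50,0],[0,0,0]],[-0.4,[7,50,0],[0,0,0]],[-0.4,[0,0,40],[0,0,0]],[-0.4,[0,0,32],[0,0,0]],[-0.4,[0,0,0],[0,0,0]],[-0.4,[0,0,0],[0,0,0]]]'
python3 - <<'E'
from h import *
print(rel((.587,.012,.018)))
E
```

```text
(array([ 41.5, 198.5,  72.8]), np.float64(1.76), array([-2.0e-04, -2.4e-03, -1.0e+00]))
clock: 56.12
tool_pos: [0.5893, 0.0813, 0.1118]
eef_rot: [1.0, 0.017, 0.001, 0.0]
contact_force: [0.3, 0.3, 1.0]
opening: 0.702
finger_force: 0.0
(array([-4.7, 69.2, 93.8]), np.float64(1.9), array([ 0.0016, -0.    , -1.    ]))
```

```bash
python3 -m pendant '[[-0.4,[-2,35,0],[0,0,0]],[-0.4,[0,34,0],[0,0,0]],[-0.4,[0,0,0],[0,0,0]],[-0.4,[0,0,25],[0,0,0]],[-0.4,[0,0,25],[0,0,0]],[-0.4,[0,0,22],[0,0,0]],[-0.4,[0,0,18],[0,0,0]],[-0.4,[0,0,0],[0,0,0]]]'
python3 -m pendant '[[1,[0,0,0],[0,0,0]],[1,[0,0,0],[0,0,0]],[1,[0,0,0],[0,0,0]],[1,[0,0,0],[0,0,0]],[1,[0,0,0],[0,0,0]]]' 20
python3 -m pendant '[[1,[-10,0,0],[0,0,0]],[1,[-10,0,0],[0,0,0]],[1,[-10,0,0],[0,0,0]],[1,[-15,0,0],[0,0,0]],[1,[-15,0,0],[0,0,0]],[1,[0,0,0],[0,0,0]],[1,[0,0,0],[0,0,0]]]'
```

```text
clock: 57.12
tool_pos: [0.5885, 0.0137, 0.0202]
eef_rot: [1.0, 0.018, -0.001, -0.0]
contact_force: [-0.3, 0.6, 0.1]
opening: 0.702
finger_force: 0.0
clock: 57.75
tool_pos: [0.59, 0.013, 0.0216]
eef_rot: [1.0, 0.017, 0.001, -0.0]
contact_force: [0.8, -0.0, 6.1]
opening: 0.503
finger_force: 20.0
clock: 58.62
tool_pos: [0.5267, 0.011, 0.0211]
eef_rot: [1.0, 0.017, -0.002, 0.0]
contact_force: [-0.6, 0.9, 9.0]
opening: 0.507
finger_force: 20.0
```

```bash
python3 -m pendant '[[-0.4,[0,0,0],[0,0,0]],[-0.4,[0,0,0],[0,0,0]],[-0.4,[0,0,0],[0,0,0]],[-0.4,[0,0,-30],[0,0,0]],[-0.4,[0,0,-35],[0,0,0]],[-0.4,[0,-50,-30],[0,0,0]],[-0.4,[0,-50,-30],[0,0,0]],[-0.4,[0,-50,-30],[0,0,0]]]'
python3 -m pendant '[[-0.4,[0,-50,0],[0,0,0]],[-0.4,[0,-50,0],[0,0,0]],[-0.4,[0,-20,0],[0,0,0]],[-0.4,[0,0,0],[0,0,0]]]'
sed -i 's/^rs=\[\]/rs=[]\nimport sys\nnx=float(sys.argv[1])\nw=lambda S,p,h:(lambda u:(u[0]-h,u[1]-h,u[0]+h,u[1]+h))(np.round(proj(S,p)).astype(int))/; s/("A",(335.*245))/("A",w(s,(nx,.012,.1),22),w(d,(nx,.012,.1),22))/' cap.py
python3 cap.py .527
python3 - <<'E'
from h import *
d=cams.snapshot("side");s=cams.snapshot("top")
for S in(d,s):
    im=cv2.GaussianBlur(S["img"],(3,3),0).astype(int);o=[]
    for x in range(480,530,3):
        u=np.round(proj(S,(x/1000,.0105,0))).astype(int);v=im[u[1],u[0]];o.append((x,int(v[0]-v[2])))
    print(o)
E
```

```text
clock: 59.62
tool_pos: [0.5232, 0.1619, 0.1765]
eef_rot: [1.0, 0.017, -0.0, 0.0]
contact_force: [1.6, -0.1, 0.3]
opening: 0.698
finger_force: 0.0
clock: 60.12
tool_pos: [0.519, 0.2812, 0.1753]
eef_rot: [1.0, 0.018, -0.0, 0.0]
contact_force: [0.5, -0.6, -0.5]
opening: 0.697
finger_force: 0.0
C [279.6 223.5] [ 20  18 236] [269.  248.3] [11 12 57] [598.6 160.3  87.3] 23.4
A [354.8 260. ] [ 20  17 220] [353.7 219.6] [ 8  9 55] [508.1   9.3 112.7] 4.7
A-C [ -90.5 -151.    25.4] want about [5, -140, 0]
[(480, 70), (483, 70), (486, 68), (489, 53), (492, 29), (495, 20), (498, 16), (501, 17), (504, 15), (507, 14), (510, 14), (513, 14), (516, 13), (519, 10), (522, 8), (525, 10), (528, 7)]
[(480, 73), (483, 81), (486, 81), (489, 69), (492, 45), (495, 13), (498, 12), (501, 14), (504, 17), (507, 18), (510, 19), (513, 19), (516, 17), (519, 17), (522, 19), (525, 19), (528, 18)]
```

```bash
python3 - <<'E'
from h import *
s=cams.snapshot("top")
print(np.round((atz(s,(354.8,260.),.1)-atz(s,(279.6,223.7),.1))*1e3,1))
print(rel((.514,.08,.11)))
E
```

```text
[ -72.4 -143.9    0. ]
(array([-12.4, 197.6,  65.9]), np.float64(1.78), array([-2.0e-04, -1.9e-03, -1.0e+00]))
```

```bash
python3 -m pendant '[[-0.4,[-3,50,0],[0,0,0]],[-0.4,[-3,50,0],[0,0,0]],[-0.4,[-3,50,0],[0,0,0]],[-0.4,[-3,48,0],[0,0,0]],[-0.4,[0,0,35],[0,0,0]],[-0.4,[0,35,30],[0,0,0]],[-0.4,[0,35,0],[0,0,0]],[-0.4,[0,0,0],[0,0,0]]]'
python3 -m pendant '[[-0.4,[0,0,0],[0,0,0]],[-0.4,[0,0,0],[0,0,0]]]'
python3 - <<'E'
from h import *
print(rel((.5125,.0097,.016)))
E
```

```text
clock: 61.38
tool_pos: [0.5162, 0.0074, 0.1103]
eef_rot: [1.0, 0.013, -0.001, 0.001]
contact_force: [-0.6, 0.6, 0.5]
opening: 0.7
finger_force: 0.0
clock: 61.62
tool_pos: [0.5171, 0.0137, 0.1111]
eef_rot: [1.0, 0.018, 0.001, -0.0]
contact_force: [0.0, -0.3, -0.5]
opening: 0.703
finger_force: 0.0
(array([-4.9,  3.9, 95.1]), np.float64(2.05), array([ 1.e-03,  9.e-04, -1.e+00]))
```

```bash
python3 -m pendant '[[-0.4,[-5,3,0],[0,0,0]],[-0.4,[0,0,0],[0,0,0]],[-0.4,[0,0,25],[0,0,0]],[-0.4,[0,0,25],[0,0,0]],[-0.4,[0,0,25],[0,0,0]],[-0.4,[0,0,20],[0,0,0]],[-0.4,[0,0,0],[0,0,0]],[-0.4,[0,0,0],[0,0,0]]]'
python3 -m pendant '[[1,[0,0,0],[0,0,0]],[1,[0,0,0],[0,0,0]],[1,[0,0,0],[0,0,0]],[1,[0,0,0],[0,0,0]],[1,[0,0,0],[0,0,0]]]' 45
python3 -m pendant '[[1,[0,0,-3],[0,0,0]],[1,[0,0,0],[0,0,0]],[1,[0,0,0],[0,0,0]]]'
```

```text
clock: 62.62
tool_pos: [0.5124, 0.0094, 0.0163]
eef_rot: [1.0, 0.017, 0.0, -0.0]
contact_force: [-0.6, -0.1, 0.3]
opening: 0.699
finger_force: 0.0
clock: 63.25
tool_pos: [0.5125, 0.0093, 0.0163]
eef_rot: [1.0, 0.017, 0.001, 0.0]
contact_force: [0.4, 0.3, 6.2]
opening: 0.502
finger_force: 44.9
clock: 63.62
tool_pos: [0.5118, 0.0092, 0.0186]
eef_rot: [1.0, 0.017, -0.0, 0.0]
contact_force: [-0.3, -0.6, -1.5]
opening: 0.501
finger_force: 44.9
```

```bash
python3 -m pendant '[[1,[10,0,1],[0,0,0]],[1,[12,0,0],[0,0,0]],[1,[10,0,0],[0,0,0]],[1,[0,0,0],[0,0,0]],[1,[0,0,0],[0,0,0]]]'
python3 -m pendant '[[1,[7,0,0],[0,0,0]],[1,[7,0,0],[0,0,0]],[1,[7,0,0],[0,0,0]],[1,[0,0,0],[0,0,0]]]'
python3 -m pendant '[[1,[6,0,0],[0,0,0]],[1,[6,0,0],[0,0,0]],[1,[0,0,0],[0,0,0]],[1,[0,0,0],[0,0,0]]]'
```

```text
clock: 64.25
tool_pos: [0.5435, 0.0102, 0.0176]
eef_rot: [1.0, 0.017, -0.0, 0.0]
contact_force: [-0.1, -0.2, -0.5]
opening: 0.503
finger_force: 44.9
clock: 64.75
tool_pos: [0.5641, 0.0108, 0.0173]
eef_rot: [1.0, 0.017, -0.001, 0.0]
contact_force: [-2.7, -0.8, -1.8]
opening: 0.499
finger_force: 44.9
clock: 65.25
tool_pos: [0.5786, 0.0117, 0.018]
eef_rot: [1.0, 0.017, 0.002, -0.0]
contact_force: [2.2, 0.0, -4.6]
opening: 0.5
finger_force: 44.9
```

Same signature as the good insertions: the clip is pulling it in at +2.2 N. Pressing home.

```bash
python3 -m pendant '[[1,[5,0,0],[0,0,0]],[1,[4,0,0],[0,0,0]],[1,[3,0,0],[0,0,0]],[1,[0,0,0],[0,0,0]],[1,[0,0,0],[0,0,0]]]'
```

```text
clock: 65.88
tool_pos: [0.588, 0.0119, 0.0178]
eef_rot: [1.0, 0.017, -0.001, 0.0]
contact_force: [-1.7, -0.7, 2.9]
opening: 0.502
finger_force: 44.9
```

```bash
python3 -m pendant '[[1,[2,0,0],[0,0,0]],[1,[0,0,0],[0,0,0]],[1,[0,0,0],[0,0,0]]]'
```

```text
clock: 66.25
tool_pos: [0.5882, 0.0118, 0.0176]
eef_rot: [1.0, 0.017, -0.002, 0.0]
contact_force: [-6.2, 0.8, 5.5]
opening: 0.503
finger_force: 44.9
```

Hard stop on the pad. Releasing, backing off, then checking cap and foot numerically.

```bash
python3 -m pendant '[[-0.4,[0,0,0],[0,0,0]],[-0.4,[0,0,0],[0,0,0]],[-0.4,[0,0,0],[0,0,0]],[-0.4,[0,0,0],[0,0,0]],[-0.4,[0,0,-30],[0,0,0]],[-0.4,[0,0,-35],[0,0,0]],[-0.4,[-10,-40,-20],[0,0,0]],[-0.4,[-10,-50,-30],[0,0,0]]]'
python3 -m pendant '[[-0.4,[-10,-50,-30],[0,0,0]],[-0.4,[-10,-50,0],[0,0,0]],[-0.4,[0,-50,0],[0,0,0]],[-0.4,[0,-30,0],[0,0,0]],[-0.4,[0,0,0],[0,0,0]]]'
python3 cap.py .588
python3 - <<'E'
from h import *
d=cams.snapshot("side");s=cams.snapshot("top")
for n,p in [("C",(.5835,.152)),("A",(.5885,.0125))]:
  for S in(d,s):
    im=cv2.GaussianBlur(S["img"],(3,3),0).astype(int);o=[]
    for x in range(-38,-10,3):
        u=np.round(proj(S,(p[0]+x/1000,p[1],0))).astype(int);v=im[u[1],u[0]];o.append((x,int(v[0]-v[2])))
    print(n,o)
E
```

```text
clock: 67.25
tool_pos: [0.5676, 0.1005, 0.1331]
eef_rot: [1.0, 0.015, -0.0, 0.001]
contact_force: [0.3, 1.0, 0.6]
opening: 0.697
finger_force: 0.0
clock: 67.88
tool_pos: [0.5407, 0.2839, 0.1627]
eef_rot: [1.0, 0.02, 0.0, -0.001]
contact_force: [0.5, -0.6, 1.1]
opening: 0.698
finger_force: 0.0
C [279.9 224. ] [ 22  19 275] [283.2 251.2] [14 10 76] [583.7 152.8  90. ] 5.6
A [353.2 220.4] [ 19  15 207] [323.  203.9] [ 14  13 113] [589.1  10.9  99.2] 1.3
A-C [   5.4 -141.8    9.2] want about [5, -140, 0]
C [(-38, 69), (-35, 71), (-32, 69), (-29, 61), (-26, 56), (-23, 43), (-20, 24), (-17, 16), (-14, 10), (-11, 13)]
C [(-38, 77), (-35, 79), (-32, 80), (-29, 78), (-26, 72), (-23, 57), (-20, 38), (-17, 12), (-14, 8), (-11, 7)]
A [(-38, 69), (-35, 69), (-32, 68), (-29, 67), (-26, 62), (-23, 40), (-20, 21), (-17, 15), (-14, 16), (-11, 14)]
A [(-38, 80), (-35, 79), (-32, 79), (-29, 78), (-26, 79), (-23, 58), (-20, 37), (-17, 14), (-14, 10), (-11, 9)]
```

Both jars' cap and foot profiles match, so they are upright and seated. Finally, I back the arm off and check the shakers and bystanders against earlier images.

```bash
python3 -m pendant '[[-0.4,[-25,0,-30],[0,0,0]],[-0.4,[-30,0,-30],[0,0,0]],[-0.4,[-30,-15,0],[0,0,0]],[-0.4,[-15,-30,0],[0,0,0]],[-0.4,[0,0,0],[0,0,0]],[-0.4,[0,0,0],[0,0,0]]]'
python3 - <<'E'
from h import *
s=snap("top","pics/tf.png");d=snap("side","pics/df.png");st=r.get_state();print(st["tool_pos"],st["clock"])
t0=cv2.imread("pics/top0.png");d0=cv2.imread("pics/side0.png");t9=cv2.imread("pics/t9.png");d7=cv2.imread("pics/d7.png");tf=cv2.imread("pics/tf.png");df=cv2.imread("pics/df.png")
def mt(n,a,b,x0,y0,x1,y1,m=8):
    r_=cv2.matchTemplate(b[y0-m:y1+m,x0-m:x1+m],a[y0:y1,x0:x1],cv2.TM_CCOEFF_NORMED);_,v,_,l=cv2.minMaxLoc(r_);print(n,(l[0]-m,l[1]-m),round(v,3))
mt("shakers top vs t9",t9,tf,190,210,256,245)
mt("glass top",t0,tf,330,285,370,320);mt("lemon top",t0,tf,375,288,406,322);mt("turq top",t0,tf,232,288,266,316)
mt("glass side",t0 if 0 else d0,df,358,232,394,278);mt("lemon side",d0,df,384,226,414,252);mt("cup top",t0,tf,440,152,480,170);mt("turq side",d0,df,302,300,332,345)
mt("jarC top",cv2.imread("pics/t11.png"),tf,268,212,300,245)
f=lambda S,p,n:print(n,[(x,int(np.diff(cv2.GaussianBlur(S["img"],(3,3),0)[tuple(np.round(proj(S,(p[0]+x/1e3,p[1],0))).astype(int)[::-1])].astype(int)[[2,0]])[0])) for x in range(-38,-8,3)])
class Z(dict):pass
s0=dict(s);s0["img"]=t0[:,:,::-1].copy()
f(s0,(.5844,.153),"sh1 orig");f(s0,(.5887,.0126),"sh2 orig");f(s,(.5875,.3145),"sL");f(s,(.5838,.2425),"sR")
E
```

```text
clock: 68.82
tool_pos: [0.4412, 0.32, 0.2226]
eef_rot: [1.0, 0.016, 0.0, 0.001]
contact_force: [0.8, -0.4, -0.3]
opening: 0.699
finger_force: 0.0
[0.44136416 0.31998723 0.22247554] 68.925
shakers top vs t9 (0, 0) 0.972
glass top (0, 0) 0.994
lemon top (0, 0) 0.991
turq top (0, 0) 0.996
glass side (0, 0) 0.994
lemon side (0, 0) 0.992
cup top (0, 0) 0.986
turq side (0, 0) 0.996
jarC top (0, 0) 0.992
sh1 orig [(-38, 72), (-35, 76), (-32, 76), (-29, 74), (-26, 72), (-23, 72), (-20, 53), (-17, 33), (-14, 18), (-11, 12)]
sh2 orig [(-38, 74), (-35, 74), (-32, 74), (-29, 72), (-26, 72), (-23, 71), (-20, 67), (-17, 35), (-14, 20), (-11, 13)]
sL [(-38, 75), (-35, 73), (-32, 60), (-29, 62), (-26, 62), (-23, 62), (-20, 61), (-17, 54), (-14, 41), (-11, 26)]
sR [(-38, 66), (-35, 61), (-32, 60), (-29, 59), (-26, 59), (-23, 59), (-20, 57), (-17, 58), (-14, 45), (-11, 28)]
```

```bash
python3 - <<'E'
from h import *
s=cams.snapshot("top");s0=dict(s);s0["img"]=cv2.imread("pics/top0.png")[:,:,::-1].copy()
f=lambda S,p,n:print(n,[(x,int(np.diff(cv2.GaussianBlur(S["img"],(3,3),0)[tuple(np.round(proj(S,(p[0]+x/1e3,p[1],0))).astype(int)[::-1])].astype(int)[[2,0]])[0])) for x in range(-32,-8,3)])
f(s0,(.5838,.2425),"jarC orig")
for n,u in [("sL",(202.9,226.3)),("sR",(236.6,227.2)),("sh1o",(284.,227.)),("sh2o",(352.4,224.2))]: print(n,np.round(atz(s,u,.085)*1e3,1))
# dome centroid by brightness low-saturation in each image
for n,S,u in [("sL",s,(203,226)),("sR",s,(237,227)),("sh1o",s0,(284,227)),("sh2o",s0,(352,224))]:
    w=S["img"][u[1]-14:u[1]+12,u[0]-13:u[0]+14].astype(int);m=(w.min(2)>118)&(w.max(2)-w.min(2)<28)
    y,x=np.nonzero(cv2.morphologyEx(m.astype(np.uint8),cv2.MORPH_OPEN,np.ones((4,4))));c=(x.mean()+u[0]-13,y.mean()+u[1]-14) if len(x) else (0,0)
    print(n,len(x),np.round(c,1),np.round(atz(s,c,.085)*1e3,1))
E
```

```text
jarC orig [(-32, 73), (-29, 63), (-26, 60), (-23, 57), (-20, 37), (-17, 21), (-14, 10), (-11, 8)]
sL [584.6 307.   85. ]
sR [582.  239.9  85. ]
sh1o [581.3 146.4  85. ]
sh2o [585.4  12.3  85. ]
sL 140 [205.7 227. ] [583.1 301.3  85. ]
sR 159 [237.4 228.3] [579.8 238.1  85. ]
sh1o 138 [285.9 227.1] [580.9 142.6  85. ]
sh2o 134 [356.1 224.6] [584.5   5.   85. ]
```

```bash
python3 -m pendant '[[-0.4,[0,0,-50],[0,0,0]],[-0.4,[0,40,-40],[0,0,0]],[-0.4,[0,50,0],[0,0,0]],[-0.4,[0,50,0],[0,0,0]],[-0.4,[0,50,0],[0,0,0]],[-0.4,[0,50,0],[0,0,0]],[-0.4,[0,50,0],[0,0,0]],[-0.4,[0,0,0],[0,0,0]]]'
python3 - <<'E'
from h import *
s=snap("top","pics/tg.png");d=snap("side","pics/dg.png")
def old(S,f): o=dict(S);o["img"]=cv2.imread(f)[:,:,::-1].copy();return o
s0=old(s,"pics/top0.png");d0=old(d,"pics/side0.png")
f=lambda S,p,n:print(n,[(x,int(np.diff(cv2.GaussianBlur(S["img"],(3,3),0)[tuple(np.round(proj(S,(p[0]+x/1e3,p[1]-.05*x/1e3*k,0))).astype(int)[::-1])].astype(int)[[2,0]])[0])) for x in range(-32,-4,3)])
for nm,A,B in(("top",s0,s),("side",d0,d)):
    k=-.7;f(A,(.5844,.153),nm+" sh1 orig");f(A,(.5887,.0126),nm+" sh2 orig")
    k=1;f(B,(.5875,.3145),nm+" sL");f(B,(.5838,.2425),nm+" sR");f(A,(.5838,.2425),nm+" jarC orig")
E
```

```text
clock: 69.97
tool_pos: [0.45, 0.0266, 0.3124]
eef_rot: [1.0, 0.012, -0.0, 0.001]
contact_force: [0.9, 0.6, 0.6]
opening: 0.702
finger_force: 0.0
top sh1 orig [(-32, 76), (-29, 73), (-26, 68), (-23, 67), (-20, 51), (-17, 34), (-14, 19), (-11, 13), (-8, 12), (-5, 11)]
top sh2 orig [(-32, 74), (-29, 72), (-26, 72), (-23, 71), (-20, 67), (-17, 35), (-14, 20), (-11, 13), (-8, 13), (-5, 11)]
top sL [(-32, 64), (-29, 60), (-26, 60), (-23, 62), (-20, 64), (-17, 56), (-14, 44), (-11, 28), (-8, 13), (-5, 14)]
top sR [(-32, 64), (-29, 62), (-26, 61), (-23, 61), (-20, 60), (-17, 61), (-14, 47), (-11, 30), (-8, 18), (-5, 13)]
top jarC orig [(-32, 73), (-29, 64), (-26, 60), (-23, 57), (-20, 37), (-17, 21), (-14, 10), (-11, 8), (-8, 8), (-5, 16)]
side sh1 orig [(-32, 63), (-29, 63), (-26, 59), (-23, 53), (-20, 41), (-17, 32), (-14, 17), (-11, 13), (-8, 13), (-5, 13)]
side sh2 orig [(-32, 62), (-29, 61), (-26, 62), (-23, 62), (-20, 55), (-17, 22), (-14, 17), (-11, 13), (-8, 11), (-5, 7)]
side sL [(-32, 54), (-29, 52), (-26, 53), (-23, 52), (-20, 49), (-17, 44), (-14, 29), (-11, 16), (-8, 12), (-5, 13)]
side sR [(-32, 50), (-29, 51), (-26, 51), (-23, 50), (-20, 51), (-17, 50), (-14, 35), (-11, 18), (-8, 13), (-5, 14)]
side jarC orig [(-32, 54), (-29, 51), (-26, 49), (-23, 44), (-20, 31), (-17, 17), (-14, 11), (-11, 9), (-8, 10), (-5, 13)]
```

The shaker feet look about 4 to 5 mm further back than expected. I'll compare the complete silhouettes along each axis to judge the lean.

```bash
python3 - <<'E'
from h import *
from scipy.ndimage import map_coordinates as mc
s=cams.snapshot("top");d=cams.snapshot("side")
def old(S,f): o=dict(S);o["img"]=cv2.imread(f)[:,:,::-1].copy();return o
s0=old(s,"pics/top0.png");d0=old(d,"pics/side0.png");C=[]
P={"sh1o":(.5835,.152,2,0),"sh2o":(.5880,.0122,2,0),"sL":(.5870,.3135,-3,1),"sR":(.5838,.2425,-3,1)}
for cam,A,B in(("top",s0,s),("side",d0,d)):
    for n,(x,y,a,new) in P.items():
        S=B if new else A
        im=cv2.GaussianBlur(S["img"],(3,3),0).astype(float);g=im[:,:,0]-im[:,:,2]
        ax=np.array([np.cos(np.radians(a)),np.sin(np.radians(a)),0]);b=np.array([x,y,0])
        u0=proj(S,b+[0,0,.09]);u1=proj(S,b-.02*ax);L=np.linalg.norm(u1-u0)
        t=np.arange(-.6,1.5,.02);pts=u0+np.outer(t,u1-u0);v=mc(g,[pts[:,1],pts[:,0]],order=1)
        th=35;i=np.where(v<th)[0];m=np.argmin(abs(t-.5));e=m
        while v[e]<th:e+=1
        q=m
        while v[q]<th and q>0:q-=1
        # lateral centres at z=.085 & z=.01: low-saturation run perpendicular to the line
        print(cam,n,"len",round(L,1),"bottom t",round(t[e],2),"px past",round((t[e]-1)*L,1),"top px before",round(-t[q]*L,1), "bg",round(v[-5:].mean()))
E
```

```text
top sh1o len 18.9 bottom t 0.92 px past -1.5 top px before 8.7 bg 74
top sh2o len 18.7 bottom t 0.9 px past -1.9 top px before 8.6 bg 74
top sL len 20.7 bottom t 0.82 px past -3.7 top px before 5.4 bg 79
top sR len 19.6 bottom t 0.82 px past -3.5 top px before 10.2 bg 68
side sh1o len 26.7 bottom t 0.98 px past -0.5 top px before 3.7 bg 63
side sh2o len 27.2 bottom t 0.96 px past -1.1 top px before 3.3 bg 65
side sL len 26.9 bottom t 0.92 px past -2.2 top px before 3.2 bg 65
side sR len 26.9 bottom t 0.9 px past -2.7 top px before 2.7 bg 59
```

Lean is about 3° forward, with the foot about 3 mm back. A gentle press straight down on each dome with shut fingers should set the foot flat.

```bash
python3 -m pendant '[[1,[28,-42,0],[0,0,0]],[1,[28,-42,0],[0,0,0]],[1,[28,-42,0],[0,0,0]],[1,[28,-42,0],[0,0,0]],[1,[28,-42,0],[0,0,0]],[1,[0,0,0],[0,0,0]],[1,[0,0,0],[0,0,0]],[1,[0,0,0],[0,0,0]]]' 10
python3 - <<'E'
from h import *
print(rel((.586,.2425,.075)))
E
```

```text
clock: 71.18
tool_pos: [0.5825, 0.2457, 0.3129]
eef_rot: [1.0, 0.017, 0.0, 0.001]
contact_force: [0.0, 0.4, 0.6]
opening: 0.008
finger_force: 0.0
(array([  3.4,   3.1, 238. ]), np.float64(1.91), array([ 1.e-04, -1.e-03, -1.e+00]))
```

```bash
python3 -m pendant '[[1,[3,3,50],[0,0,0]],[1,[0,0,50],[0,0,0]],[1,[0,0,50],[0,0,0]],[1,[0,0,50],[0,0,0]],[1,[0,0,30],[0,0,0]],[1,[0,0,0],[0,0,0]],[1,[0,0,0],[0,0,0]],[1,[0,0,0],[0,0,0]]]'
python3 - <<'E'
from h import *
print(rel((.586,.2425,.066)))
E
```

```text
clock: 72.18
tool_pos: [0.5873, 0.2443, 0.0847]
eef_rot: [1.0, 0.017, 0.002, -0.001]
contact_force: [0.4, -0.2, -0.5]
opening: 0.001
finger_force: 0.0
(array([-1.4,  1.8, 18.7]), np.float64(1.93), array([ 0.0032,  0.0015, -1.    ]))
```

```bash
python3 -m pendant '[[1,[0,2,8],[0,0,0]],[1,[0,0,7],[0,0,0]],[1,[0,0,4],[0,0,0]],[1,[0,0,2],[0,0,0]],[1,[0,0,0],[0,0,0]],[1,[0,0,0],[0,0,0]]]'
python3 -m pendant '[[1,[0,0,2],[0,0,0]],[1,[0,0,0],[0,0,0]],[1,[0,0,1],[0,0,0]],[1,[0,0,0],[0,0,0]]]'
python3 -m pendant '[[1,[0,0,2],[0,0,0]],[1,[0,0,0],[0,0,0]],[1,[0,0,1],[0,0,0]],[1,[0,0,0],[0,0,0]]]'
```

```text
clock: 72.92
tool_pos: [0.5862, 0.2421, 0.0618]
eef_rot: [1.0, 0.017, 0.0, -0.0]
contact_force: [-0.2, 0.5, 0.1]
opening: 0.009
finger_force: 0.0
clock: 73.42
tool_pos: [0.586, 0.2419, 0.0586]
eef_rot: [1.0, 0.017, -0.0, 0.0]
contact_force: [0.1, 0.0, 0.2]
opening: 0.011
finger_force: 0.0
clock: 73.92
tool_pos: [0.586, 0.2419, 0.0556]
eef_rot: [1.0, 0.017, -0.0, 0.0]
contact_force: [0.6, 0.3, 0.0]
opening: 0.005
finger_force: 0.0
```

```bash
python3 -m pendant '[[1,[0,0,1],[0,0,0]],[1,[0,0,0],[0,0,0]],[1,[0,0,1],[0,0,0]],[1,[0,0,0],[0,0,0]]]'
python3 -m pendant '[[1,[0,0,1],[0,0,0]],[1,[0,0,0],[0,0,0]],[1,[0,0,1],[0,0,0]],[1,[0,0,0],[0,0,0]]]'
```

```text
clock: 74.42
tool_pos: [0.586, 0.2419, 0.0536]
eef_rot: [1.0, 0.017, -0.0, 0.0]
contact_force: [-0.5, -0.2, -0.9]
opening: 0.007
finger_force: 0.0
clock: 74.92
tool_pos: [0.586, 0.2419, 0.0516]
eef_rot: [1.0, 0.017, -0.0, 0.0]
contact_force: [-0.3, -0.6, 0.1]
opening: 0.008
finger_force: 0.0
```

```bash
python3 - <<'E'
from h import *
d=snap("side","pics/dh.png");a=cv2.imread("pics/dg.png");b=cv2.imread("pics/dh.png")
for n,(x0,y0,x1,y1) in {"sL":(218,295,245,332),"sR foot":(248,285,268,305),"sR":(245,262,270,300),"jarC":(268,240,296,280)}.items():
    m=6;r_=cv2.matchTemplate(b[y0-m:y1+m,x0-m:x1+m],a[y0:y1,x0:x1],cv2.TM_CCOEFF_NORMED);_,v,_,l=cv2.minMaxLoc(r_);print(n,(l[0]-m,l[1]-m),round(v,3))
p=np.array(r.get_state()["tool_pos"]);print("tip proj",proj(d,p+[0,0,.031]),"sR dome",proj(d,(.5838,.2425,.09)),"sR foot",proj(d,(.5638,.2425,0)),"sL",proj(d,(.587,.3135,.09)))
E
```

```text
sL (0, 0) 0.44
sR foot (0, 2) 0.676
sR (6, 3) 0.235
jarC (0, 0) 0.774
tip proj [252.33933548 281.26424662] sR dome [252.46299128 280.46821346] sR foot [264.46920493 304.31863571] sL [226.54252295 304.59369721]
```

```bash
python3 -m pendant '[[1,[0,0,1],[0,0,0]],[1,[0,0,0],[0,0,0]],[1,[0,0,1],[0,0,0]],[1,[0,0,0],[0,0,0]]]'
python3 -m pendant '[[1,[0,0,1],[0,0,0]],[1,[0,0,0],[0,0,0]],[1,[0,0,1],[0,0,0]],[1,[0,0,0],[0,0,0]]]'
```

```text
clock: 75.47
tool_pos: [0.5869, 0.2424, 0.0508]
eef_rot: [1.0, 0.017, 0.001, -0.0]
contact_force: [-0.5, -0.4, 7.5]
opening: 0.003
finger_force: 3.8
clock: 75.97
tool_pos: [0.5877, 0.2429, 0.0505]
eef_rot: [1.0, 0.017, 0.002, -0.001]
contact_force: [-3.0, -2.1, 18.2]
opening: 0.005
finger_force: 8.8
```

Firm contact at a reading of 0.051 and 18 N, so it stands on the worktop. Now the same for the left shaker.

```bash
python3 -m pendant '[[1,[0,0,-20],[0,0,0]],[1,[0,0,-20],[0,0,0]],[1,[2,-36,0],[0,0,0]],[1,[2,-36,0],[0,0,0]],[1,[0,0,0],[0,0,0]],[1,[0,0,12],[0,0,0]],[1,[0,0,12],[0,0,0]],[1,[0,0,0],[0,0,0]]]'
python3 -m pendant '[[1,[0,0,0],[0,0,0]],[1,[0,0,4],[0,0,0]],[1,[0,0,3],[0,0,0]],[1,[0,0,2],[0,0,0]],[1,[0,0,0],[0,0,0]],[1,[0,0,0],[0,0,0]]]'
```

```text
clock: 76.97
tool_pos: [0.5867, 0.3118, 0.0619]
eef_rot: [1.0, 0.016, -0.001, 0.001]
contact_force: [-0.2, 0.4, -0.3]
opening: 0.007
finger_force: 0.0
clock: 77.72
tool_pos: [0.5876, 0.3141, 0.0548]
eef_rot: [1.0, 0.017, 0.0, -0.0]
contact_force: [0.8, 0.5, -0.3]
opening: 0.007
finger_force: 0.0
```

```bash
python3 -m pendant '[[1,[0,0,2],[0,0,0]],[1,[0,0,0],[0,0,0]],[1,[0,0,2],[0,0,0]],[1,[0,0,0],[0,0,0]]]'
python3 -m pendant '[[1,[0,0,1],[0,0,0]],[1,[0,0,1],[0,0,0]],[1,[0,0,0],[0,0,0]]]'
```

```text
clock: 78.22
tool_pos: [0.5881, 0.3143, 0.0512]
eef_rot: [1.0, 0.017, 0.0, -0.0]
contact_force: [-0.5, -0.5, 2.5]
opening: 0.008
finger_force: 1.4
clock: 78.6
tool_pos: [0.5888, 0.315, 0.0508]
eef_rot: [1.0, 0.017, 0.001, -0.001]
contact_force: [-0.5, 0.1, 12.5]
opening: 0.006
finger_force: 5.9
```

Same height, so both feet are down. Retreat and repeat the silhouette check.

```bash
python3 -m pendant '[[-0.4,[0,0,-50],[0,0,0]],[-0.4,[0,0,-50],[0,0,0]],[-0.4,[0,0,-50],[0,0,0]],[-0.4,[-30,30,-50],[0,0,0]],[-0.4,[-30,50,-50],[0,0,0]],[-0.4,[-30,50,0],[0,0,0]],[-0.4,[-30,50,0],[0,0,0]],[-0.4,[-20,50,0],[0,0,0]]]'
python3 -m pendant '[[-0.4,[0,50,0],[0,0,0]],[-0.4,[0,20,0],[0,0,0]],[-0.4,[0,0,0],[0,0,0]],[-0.4,[0,0,0],[0,0,0]]]'
python3 - <<'E'
from h import *
from scipy.ndimage import map_coordinates as mc
s=snap("top","pics/ti.png");d=snap("side","pics/di.png")
P={"sL":(.5870,.3135,-3),"sR":(.5838,.2425,-3),"jarC":(.5835,.152,2),"jarA":(.588,.0122,2)}
for cam,S in(("top",s),("side",d)):
    for n,(x,y,a) in P.items():
        im=cv2.GaussianBlur(S["img"],(3,3),0).astype(float);g=im[:,:,0]-im[:,:,2]
        ax=np.array([np.cos(np.radians(a)),np.sin(np.radians(a)),0]);b=np.array([x,y,0])
        u0=proj(S,b+[0,0,.09]);u1=proj(S,b-.02*ax);L=np.linalg.norm(u1-u0)
        t=np.arange(-.6,1.5,.02);pts=u0+np.outer(t,u1-u0);v=mc(g,[pts[:,1],pts[:,0]],order=1)
        m=np.argmin(abs(t-.5));e=q=m
        while v[e]<35:e+=1
        while v[q]<35 and q>0:q-=1
        print(cam,n,"bottom px past",round((t[e]-1)*L,1),"top px before",round(-t[q]*L,1))
o=cv2.imread("pics/dg.png");n=cv2.imread("pics/di.png")
for k,(x0,y0,x1,y1) in {"sL":(218,295,245,332),"sR":(245,270,270,305)}.items():
    m=6;r_=cv2.matchTemplate(n[y0-m:y1+m,x0-m:x1+m],o[y0:y1,x0:x1],cv2.TM_CCOEFF_NORMED);_,v,_,l=cv2.minMaxLoc(r_);print(k,(l[0]-m,l[1]-m),round(v,3))
E
```

```text
clock: 79.6
tool_pos: [0.4605, 0.0886, 0.2871]
eef_rot: [1.0, 0.017, -0.0, 0.0]
contact_force: [1.1, 0.2, -0.2]
opening: 0.7
finger_force: 0.0
clock: 80.1
tool_pos: [0.4645, 0.0218, 0.287]
eef_rot: [1.0, 0.018, 0.0, -0.0]
contact_force: [1.0, 0.9, -0.7]
opening: 0.7
finger_force: 0.0
top sL bottom px past -4.1 top px before 5.0
top sR bottom px past -3.5 top px before 10.2Traceback (most recent call last):
  File "<stdin>", line 12, in <module>
IndexError: index 105 is out of bounds for axis 0 with size 105
```

```bash
python3 - <<'E'
from h import *
o=cv2.imread("pics/df.png");g=cv2.imread("pics/dg.png");n=cv2.imread("pics/di.png")
for k,a,(x0,y0,x1,y1) in [("sL",g,(218,295,245,332)),("sR",g,(245,270,270,305)),("jarC foot",o,(272,258,296,280)),("jarA",o,(310,195,345,240)),("glass",o,(358,232,394,278)),("lemon",o,(384,226,414,252))]:
    m=6;r_=cv2.matchTemplate(n[y0-m:y1+m,x0-m:x1+m],a[y0:y1,x0:x1],cv2.TM_CCOEFF_NORMED);_,v,_,l=cv2.minMaxLoc(r_);print(k,(l[0]-m,l[1]-m),round(v,3))
E
```

```text
sL (0, 0) 0.993
sR (0, 0) 0.986
jarC foot (4, -4) 0.142
jarA (0, 0) 0.969
glass (0, 0) 0.994
lemon (0, 0) 0.993
```

```bash
python3 - <<'E'
from h import *
n=cv2.imread("pics/di.png")
for f in ("d11","dg","d8"):
    a=cv2.imread(f"pics/{f}.png")
    x0,y0,x1,y1=268,240,298,282;m=8;r_=cv2.matchTemplate(n[y0-m:y1+m,x0-m:x1+m],a[y0:y1,x0:x1],cv2.TM_CCOEFF_NORMED);_,v,_,l=cv2.minMaxLoc(r_);print(f,(l[0]-m,l[1]-m),round(v,3))
st=r.get_state();print(st["clock"]);print(r.finish_job())
E
```

```text
d11 (0, 0) 0.992
dg (0, 0) 0.993
d8 (0, 0) 0.989
80.2
the job is handed in; nothing more can be done
None
```

I handed the job in at 80 s: both spice jars are clipped in the long rail and both salt shakers in the short one, the shakers' feet imaged 3–5 mm further back than expected (pressing down on them changed nothing), and the lemon, tea glass, red cup and turquoise look-alike had not moved in the camera checks.

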